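# Renew the stuck lids of a bathroom caddy

### The arm

A 6-joint arm with a two-finger parallel gripper is mounted at the origin on the work surface. World frame = base frame: x ahead of the robot, y to its left, z up, the work surface at z = 0. Lengths are in m, angles in rad, forces in N, time in s.
With the tool pointing down it reaches from about 0.425 to 1.125 m from the base axis. Payload 14.9 kg.
Tool frame: the origin (TCP) lies midway between the tips of the shut fingers; the grasp point (between the pads) lies 19 mm behind it; z points along the fingers, y is the direction in which the jaws open and shut (so a half turn about z gives the same grasp; the last joint's range is limited). The gripper opens to 91 mm and grips with 3 to 60 N. Pads are 32 mm wide; open, the fingers measure 118 mm over their backs; the gripper's body (76 mm by 178 mm) begins 60 mm behind the grasp point.
Start: joints at [1.293, 0.379, 1.734, -0, 1.028, -0.033], TCP at [0.17, 0.679, 0.214] pointing down, gripper open.
Joint ranges: [-2.77, 2.77], [-0.74, 2.19], [0, 2.66], [-1.06, 4.2], [0.31, 2.87], [-3.08, 3.08]. Speed limits (rad/s): [1.89, 1.89, 2.39, 3.14, 3.14, 3.14].

### API

Orientations are given as a 3x3 rotation matrix whose columns are the frame's x, y, z axes.
In Python, from bench import robot gives the robot as it stands.
- The arm moves only by the tool carry_out, never from a script. Its argument "steps" is a list of rows, each an object of numbers: "grip": the opening, from 0 (shut) to 1 (fully open); "tx", "ty", "tz": the shift along the world's x, y, z in cm; "roll": the turn about the world's z in rad. In form: [{"grip": .., "tx": .., "ty": .., "tz": .., "roll": ..}, ...]. A call has 1 to 20 rows; each row is the pose to reach, as a shift and turn from the pose measured when the call began; what a row does not reach only later rows make up. A row lasts 1/12 s, in which the tool goes at most 41.7 mm and 7.16 degrees, less where a joint would pass 70% of its speed; a pose out of reach is approached as far as the arm can. A call with a gripper value outside its range is refused whole. The fingers move at their own pace and stop on an object; "squeeze" is the grip in N (left out, the last holds). Time passes only in rows, so rows that repeat a pose let the fingers close. It gives the time, the measured TCP pose, the force and the opening at its end, in the units of the state.
- robot.get_state(): the state, without advancing time (a new reading comes with each control period).
- robot.grab_frame(name): name is "side" or "top" or "wrist"; returns (picture, depth): 420x560x3 uint8, red, green, blue; 420x560 float32, m along the optical axis (not along the pixel's ray), 0 where there is no reading.
- robot.get_calibration(name): a dict with "intrinsics" (3x3 intrinsics, pixels), "pose" (4x4, takes a point from camera to world coordinates); the wrist camera has in their place "mount" (4x4, takes a point from camera to tool coordinates, whose origin is the TCP and whose axes are the flange's). Camera axes: x right, y up, looking along -z (the intrinsics and any distortion apply to the point x, -y, -z); pixel columns grow to the right and rows downward; lengths in m; the calibration is good to about 2 mm. The wrist camera is an equidistant fisheye: a pixel r from the principal point sees the ray r / f radians off the axis. A picture is of the moment at which its call begins: read the wrist's pose just before it. get_calibration takes no time and is no camera call.
- robot.job_done(): hands the job in, once; it reports no verdict.
The state is a dict: "clock": time; "joint_positions": joint angles; "qd": joint speeds; "joint_torque": joint torques, N m; "ee_pos": TCP position; "orientation": TCP orientation; "contact_force": force on the tool from outside, world axes, zero at the start; "ft_torque": the same for the moment, N m; "grip_width": finger opening in m.
Only numpy, scipy, OpenCV 4.12 (cv2) and the standard library are available. Lean on these libraries where they do the work, as an engineer would, in place of code of your own. Each camera call takes 0.05 s, during which the arm holds its last target.

### The job

Give the teal caddy on the vanity new lids: use the orange-handled lever in the notch at the front of each box to pry up every yellowed old lid (do not touch an old lid with the fingers while it is still clipped down), put the old lids in the black waste tray, and lay one bamboo lid squarely on each of the three boxes, its edges flush with the box all round. Finish with the lever lying flat on its cork mat, and leave the jar, bottles, soap and comb case where they stand.

Things in the scene. Friction and masses are not known exactly. Their poses are not given: they have to be found in the camera images.
- caddy: fixed teal bathroom caddy: base plate 104 x 290 x 6 with three open-topped boxes, each 100 (x) x 54 (y) outside, rims 80 above the counter, at y = +110, 0 and -110 in its frame (56 clear between boxes). Origin: centre of the underside; +x points to its back, y along the row, z up. The middle of each box's front (-x) wall has a prying notch, see notch1..3
- mat: fixed cork mat 120 (x) x 240 (y) x 4, the lever's place. Origin: centre of the underside
- tray: fixed black open waste tray, outside 260 (x) x 180 (y) x 45 high, walls and floor 5. Origin: centre of the underside. Tray and the grey board (260 x 240 x 6) with the new lids swap sides from start to start
- lever: loose prying lever, 155 long, 90 g, near its centre of mass at the origin. Orange handle 75 long x 18 wide x 20 high (x -55 to +20 in its frame), flat steel blade 12 wide x 4 thick from x = +20 to the tip at x = +100. Origin: on the flat underside, which handle and blade share; +x to the tip, z up
- lever_tip (a point): end of the lever's blade, at mid-thickness (2 above the underside)
- box1 (a point): centre of the mouth of the caddy's box at y = +110 of its frame, at rim height (80 above the counter)
- box2 (a point): centre of the mouth of the caddy's box at the middle of its frame, at rim height (80 above the counter)
- box3 (a point): centre of the mouth of the caddy's box at y = -110 of its frame, at rim height (80 above the counter)
- old1: yellowed old lid of box1 (sometimes absent, its box then open), 70 g: plate 100 (x) x 54 (y) x 16 on the rim, edges flush with the box; two ribs 20 deep below at y = +-11, 4 thick, 18 clear between them, from 15 behind the front edge. Origin: centre of the plate's underside, at point box1 when clipped; z up. Two sprung catches hold it 25 behind its front edge: 15 to 20 N upward there frees it
- notch1 (a point): front edge (the fulcrum) of the floor of box1's prying notch, 72 above the counter: notch 30 wide, 8 high to the lid, wall 10 thick, open to -x. Blade pushed level 25 past this edge, then handle pressed down 20 to 35 degrees over it: the lid's front clicks up and stays propped, front about 11 to 14 up, lid origin 5 to 7 above the rim; it can then be lifted off loosely by its long sides
- old2: yellowed old lid of box2 (sometimes absent, its box then open), 70 g: plate 100 (x) x 54 (y) x 16 on the rim, edges flush with the box; two ribs 20 deep below at y = +-11, 4 thick, 18 clear between them, from 15 behind the front edge. Origin: centre of the plate's underside, at point box2 when clipped; z up. Two sprung catches hold it 25 behind its front edge: 15 to 20 N upward there frees it
- notch2 (a point): front edge (the fulcrum) of the floor of box2's prying notch, 72 above the counter: notch 30 wide, 8 high to the lid, wall 10 thick, open to -x. Blade pushed level 25 past this edge, then handle pressed down 20 to 35 degrees over it: the lid's front clicks up and stays propped, front about 11 to 14 up, lid origin 5 to 7 above the rim; it can then be lifted off loosely by its long sides
- old3: yellowed old lid of box3 (sometimes absent, its box then open), 70 g: plate 100 (x) x 54 (y) x 16 on the rim, edges flush with the box; two ribs 20 deep below at y = +-11, 4 thick, 18 clear between them, from 15 behind the front edge. Origin: centre of the plate's underside, at point box3 when clipped; z up. Two sprung catches hold it 25 behind its front edge: 15 to 20 N upward there frees it
- notch3 (a point): front edge (the fulcrum) of the floor of box3's prying notch, 72 above the counter: notch 30 wide, 8 high to the lid, wall 10 thick, open to -x. Blade pushed level 25 past this edge, then handle pressed down 20 to 35 degrees over it: the lid's front clicks up and stays propped, front about 11 to 14 up, lid origin 5 to 7 above the rim; it can then be lifted off loosely by its long sides
- new1: new bamboo lid, loose, 70 g: plain flat plate 100 (x) x 54 (y) x 16, fits any box and simply lies on the rim without clips, either face up, either way round. Origin: its very centre (8 above what it lies on)
- new2: new bamboo lid, loose, 70 g: plain flat plate 100 (x) x 54 (y) x 16, fits any box and simply lies on the rim without clips, either face up, either way round. Origin: its very centre (8 above what it lies on)
- new3: new bamboo lid, loose, 70 g: plain flat plate 100 (x) x 54 (y) x 16, fits any box and simply lies on the rim without clips, either face up, either way round. Origin: its very centre (8 above what it lies on)
- jar: amber glass jar, 44 dia x 55, loose bystander. Origin: centre of the underside
- lotion: white lotion bottle with blue cap, 68 dia x 170, loose bystander. Origin: centre of the underside
- soap: green soap bar, 55 x 85 x 25, loose bystander. Origin: centre of the underside
- comb_case: blue comb case, 35 x 120 x 18, loose bystander. Origin: centre of the underside
- conditioner: purple bottle, 64 dia x 150, loose bystander. Origin: centre of the underside
Things that resemble listed ones, but are neither listed nor needed, are in the scene too. What is shaped like the new3 but yellow is not meant. Several things have the shape of the lever; the one meant has the colours described above.

How it is judged:
At the end, for the whole second after the job is handed in: Each of the three boxes carries a bamboo lid lying flat on its rim, centred within 6 mm and square within 5 degrees; every old lid lies in the waste tray; the lever lies flat on the cork mat with its origin on the mat (its tip may overhang by 40 mm); all at rest (((horizontal distance between new1 and box1 below 0.006 m and z of new1 in the frame of caddy between 0.085 and 0.092 m and angle between the x axis of new1 and the x axis of caddy, either way round below 0.09 rad and angle between the z axis of new1 and the z axis of caddy, either way round below 0.06 rad and linear speed of new1 below 0.02 m/s) or (horizontal distance between new2 and box1 below 0.006 m and z of new2 in the frame of caddy between 0.085 and 0.092 m and angle between the x axis of new2 and the x axis of caddy, either way round below 0.09 rad and angle between the z axis of new2 and the z axis of caddy, either way round below 0.06 rad and linear speed of new2 below 0.02 m/s) or (horizontal distance between new3 and box1 below 0.006 m and z of new3 in the frame of caddy between 0.085 and 0.092 m and angle between the x axis of new3 and the x axis of caddy, either way round below 0.09 rad and angle between the z axis of new3 and the z axis of caddy, either way round below 0.06 rad and linear speed of new3 below 0.02 m/s)) and ((horizontal distance between new1 and box2 below 0.006 m and z of new1 in the frame of caddy between 0.085 and 0.092 m and angle between the x axis of new1 and the x axis of caddy, either way round below 0.09 rad and angle between the z axis of new1 and the z axis of caddy, either way round below 0.06 rad and linear speed of new1 below 0.02 m/s) or (horizontal distance between new2 and box2 below 0.006 m and z of new2 in the frame of caddy between 0.085 and 0.092 m and angle between the x axis of new2 and the x axis of caddy, either way round below 0.09 rad and angle between the z axis of new2 and the z axis of caddy, either way round below 0.06 rad and linear speed of new2 below 0.02 m/s) or (horizontal distance between new3 and box2 below 0.006 m and z of new3 in the frame of caddy between 0.085 and 0.092 m and angle between the x axis of new3 and the x axis of caddy, either way round below 0.09 rad and angle between the z axis of new3 and the z axis of caddy, either way round below 0.06 rad and linear speed of new3 below 0.02 m/s)) and ((horizontal distance between new1 and box3 below 0.006 m and z of new1 in the frame of caddy between 0.085 and 0.092 m and angle between the x axis of new1 and the x axis of caddy, either way round below 0.09 rad and angle between the z axis of new1 and the z axis of caddy, either way round below 0.06 rad and linear speed of new1 below 0.02 m/s) or (horizontal distance between new2 and box3 below 0.006 m and z of new2 in the frame of caddy between 0.085 and 0.092 m and angle between the x axis of new2 and the x axis of caddy, either way round below 0.09 rad and angle between the z axis of new2 and the z axis of caddy, either way round below 0.06 rad and linear speed of new2 below 0.02 m/s) or (horizontal distance between new3 and box3 below 0.006 m and z of new3 in the frame of caddy between 0.085 and 0.092 m and angle between the x axis of new3 and the x axis of caddy, either way round below 0.09 rad and angle between the z axis of new3 and the z axis of caddy, either way round below 0.06 rad and linear speed of new3 below 0.02 m/s)) and x of old1 in the frame of tray between -0.128 and 0.128 m and y of old1 in the frame of tray between -0.088 and 0.088 m and z of old1 in the frame of tray between -0.01 and 0.1 m and linear speed of each of old1, old2, old3, lever below 0.02 m/s and x of old2 in the frame of tray between -0.128 and 0.128 m and y of old2 in the frame of tray between -0.088 and 0.088 m and z of old2 in the frame of tray between -0.01 and 0.1 m and x of old3 in the frame of tray between -0.128 and 0.128 m and y of old3 in the frame of tray between -0.088 and 0.088 m and z of old3 in the frame of tray between -0.01 and 0.1 m and x of lever in the frame of mat between -0.06 and 0.06 m and y of lever in the frame of mat between -0.12 and 0.12 m and z of lever in the frame of mat between 0 and 0.012 m and x of lever_tip in the frame of mat between -0.1 and 0.1 m and y of lever_tip in the frame of mat between -0.16 and 0.16 m and z of lever_tip in the frame of mat between 0 and 0.02 m); the robot touches nothing.
It fails at once if an old lid is gripped or pushed by the fingers while it is still clipped down ((contact force between the fingers and old1 above 1.5 N and distance between old1 and box1 below 0.003 m) or (contact force between the fingers and old2 above 1.5 N and distance between old2 and box2 below 0.003 m) or (contact force between the fingers and old3 above 1.5 N and distance between old3 and box3 below 0.003 m)).
It fails at once if a bystander (jar, lotion, conditioner, soap, comb case) is shifted by more than 4 cm (distance of any of jar, lotion, soap, comb_case, conditioner from where it was at the start of the episode above 0.04 m).
Of old1, old2, old3 only 2 to 3 are there at a start; the rules pass over those that are not, and their reading is None.
At some moment in a run one of lever may be knocked a few centimetres aside while the robot is not near it.
Once in a run the grip may slacken for a moment while it holds something.
It also fails if it takes over 210 s, if anything falls off the work surface, if the arm or the gripper's body presses on something with over 40 N, if the wrist force passes 120 N, or if a joint passes its speed limit or range.

## Working session

There is one attempt and no reset: what is moved stays moved. The work goes in short steps, Python scripts to look and compute and a tool call to move; the robot and the scene stay as the last step left them, time stands still between calls to the robot, and variables do not carry over. Pictures are saved under pics/ and viewed, and the job is handed in when it is done.

Besides the shell and the picture viewer there is one more tool, called after ">>>" as name([rows], argument=value, ...), one row to a line, values as JSON. carry_out: Moves the arm, as the interface text tells. Its arguments: {"type":"object","properties":{"steps":{"type":"array"},"squeeze":{"type":"number"}},"required":["steps"]}

```bash
ls; mkdir -p pics; python3 - <<'E'
from bench import robot
import cv2
s=robot.get_state();print(s)
for n in ("top","side","wrist"):
    p,d=robot.grab_frame(n);cv2.imwrite(f"pics/{n}0.png",p[:,:,::-1]);print(n,robot.get_calibration(n), d.min(),d.max())
E
```

```text
pics
{'clock': 0.0, 'joint_positions': array([ 1.29266583e+00,  3.79387005e-01,  1.73476188e+00, -2.76558761e-05,
        1.02851145e+00, -3.32852960e-02]), 'qd': array([-0.00028355, -0.00106415,  0.00088705, -0.00073815, -0.00012028,
        0.00024257]), 'joint_torque': array([-2.07424535e-03, -7.63738847e+01, -4.34355319e+01,  6.49677962e-02,
        4.25543287e-02, -1.33635081e-04]), 'ee_pos': array([0.16957961, 0.67874928, 0.21331269]), 'orientation': array([[-9.70178321e-01,  2.42392146e-01, -2.70362326e-04],
       [ 2.42392296e-01,  9.70177771e-01, -1.03315167e-03],
       [ 1.18716692e-05, -1.06787509e-03, -9.99999430e-01]]), 'contact_force': array([0.59482477, 0.02954659, 0.29895988]), 'ft_torque': array([ 0.05522117, -0.00131876, -0.00075317]), 'grip_width': 0.09153870765611125}
top {'intrinsics': array([[536.75734986,   0.        , 283.35867643],
       [  0.        , 536.75734986, 210.25086408],
       [  0.        ,   0.        ,   1.        ]]), 'pose': array([[-0.04892434,  0.97763462, -0.20454085,  0.15010945],
       [-0.99880029, -0.04745788,  0.01207184, -0.013341
[... 426 characters left out ...]
758211, -0.76346332],
       [-0.01139781,  0.82888546,  0.55930224,  0.77462064],
       [ 0.        ,  0.        ,  0.        ,  1.        ]])} 0.0 3.9998488
wrist {'intrinsics': array([[325.1922621 ,   0.        , 274.9020978 ],
       [  0.        , 325.1922621 , 212.98462219],
       [  0.        ,   0.        ,   1.        ]]), 'mount': array([[ 1.29033634e-03,  9.62257967e-01,  2.72135886e-01,
         7.65974550e-02],
       [ 9.99999013e-01, -1.09034966e-03, -8.86091964e-04,
        -7.71954950e-04],
       [-5.55925781e-04,  2.72136761e-01, -9.62258424e-01,
        -1.70397981e-01],
       [ 0.00000000e+00,  0.00000000e+00,  0.00000000e+00,
         1.00000000e+00]])} 0.0 1.6019472
```

View pics/top0.png

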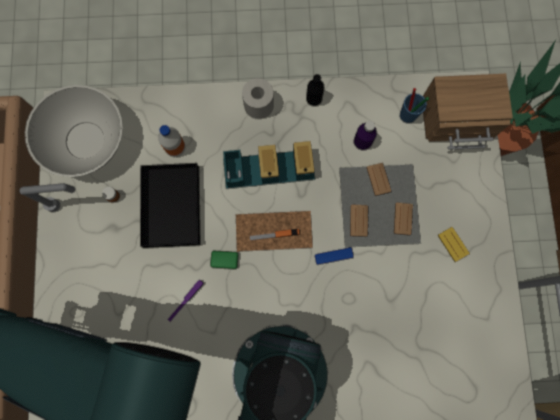

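View pics/side0.png

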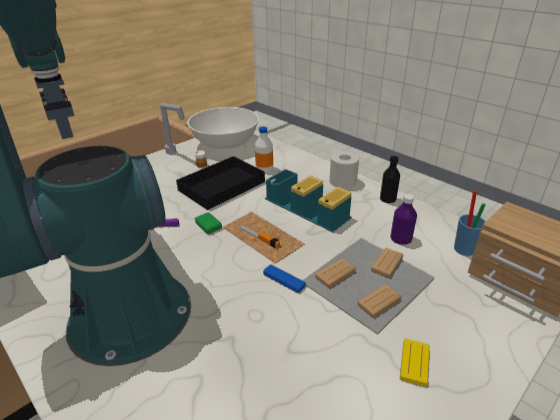

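View pics/wrist0.png

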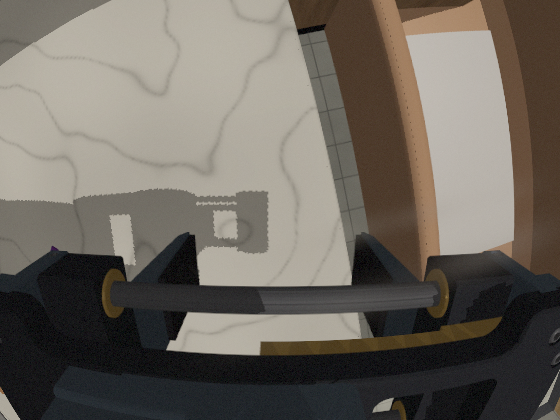

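The top view shows the tray on the left at (170,205) and the caddy at (268,167). Old lids sit on the middle box (269,161) and right box (303,158), and the left box is open. The orange lever is at (275,236) with its tip to the left, and three bamboo lids lie on the board at (379,178), (359,220) and (403,218).

```bash
cat > h.py <<'E'
import numpy as np, cv2
from bench import robot
def ray(cal,u,v):
    K=cal["intrinsics"];P=cal["pose"]
    d=np.array([(u-K[0,2])/K[0,0],-(v-K[1,2])/K[1,1],-1.0])
    return P[:3,3],P[:3,:3]@d
def onplane(cal,u,v,z):
    o,d=ray(cal,u,v);return o+d*(z-o[2])/d[2]
def cloud(cal,dep):
    H,W=dep.shape;K=cal["intrinsics"];P=cal["pose"]
    u,v=np.meshgrid(np.arange(W),np.arange(H))
    c=np.stack([(u-K[0,2])/K[0,0]*dep,-(v-K[1,2])/K[1,1]*dep,-dep],-1)
    return c@P[:3,:3].T+P[:3,3]
def wcloud(cal,st,dep):
    H,W=dep.shape;K=cal["intrinsics"];M=cal["mount"]
    u,v=np.meshgrid(np.arange(W),np.arange(H))
    x=(u-K[0,2])/K[0,0];y=(v-K[1,2])/K[1,1];th=np.hypot(x,y)+1e-9
    t=np.tan(th)
    c=np.stack([x/th*t*dep,-y/th*t*dep,-dep],-1)
    c=c@M[:3,:3].T+M[:3,3]
    return c@st["orientation"].T+st["ee_pos"]
def rect(m,off=(0,0)):
    cs,_=cv2.findContours(m.astype(np.uint8),cv2.RETR_EXTERNAL,cv2.CHAIN_APPROX_NONE)
    return sorted(cs,key=cv2.contourArea,reverse=True)
def wrectangle(P,m):
    """min-area rect of world xy points under mask"""
    p=(P[m][:,:2]*1000).astype(np.float32)
    (c,s,a)=cv2.minAreaRect(p);return c,s,a
E
python3 - <<'E'
from h import *
p,d=robot.grab_frame("top");cal=robot.get_calibration("top")
P=cloud(cal,d);np.savez("top0.npz",p=p,d=d)
hsv=cv2.cvtColor(p,cv2.COLOR_RGB2HSV)
for n,(u,v) in dict(lidM=(269,158),lidR=(303,155),box1=(234,170),new_a=(379,178),new_b=(359,220),new_c=(403,218),tray=(170,205),lev=(285,234),tip=(250,238),mat=(245,220),decoy=(453,244),board=(380,205),purpb=(365,135),orb=(172,140),soap=(224,260),comb=(334,256),roll=(257,95),black=(315,90),pill=(112,193)).items():
    print(n,hsv[v,u],P[v,u].round(3))
E
python3 - <<'E'
import cv2
a=cv2.imread('pics/top0.png')[120:280,130:480]
cv2.imwrite('pics/c0.png',cv2.resize(a,None,fx=2.28,fy=2.28,interpolation=cv2.INTER_CUBIC))
E
```

```text
lidM [ 19 144 117] [0.644 0.003 0.101]
lidR [ 19 145 116] [ 0.651 -0.102  0.092]
box1 [ 92 138  37] [0.64  0.119 0.003]
new_a [ 15 110 111] [ 0.587 -0.344  0.018]
new_b [ 15 110 111] [ 0.453 -0.27   0.018]
new_c [ 15 109 110] [ 0.452 -0.407  0.025]
tray [60 11 24] [0.534 0.326 0.004]
lev [ 11 184 141] [ 0.419 -0.035  0.028]
tip [ 14  35 108] [0.415 0.075 0.004]
mat [ 14 123 106] [0.474 0.089 0.001]
decoy [ 23 162 146] [ 0.363 -0.556  0.02 ]
board [30 12 88] [ 0.501 -0.342  0.006]
purpb [139 172  46] [ 0.701 -0.295  0.108]
orb [ 25  15 100] [0.708 0.294 0.124]
soap [ 66 130  98] [0.348 0.157 0.023]
comb [110 191 100] [ 0.344 -0.183  0.021]
roll [30 22 57] [0.881 0.034 0.036]
black [90 46 11] [ 0.855 -0.15   0.111]
pill [ 25  18 152] [0.57  0.496 0.053]
```

View pics/c0.png

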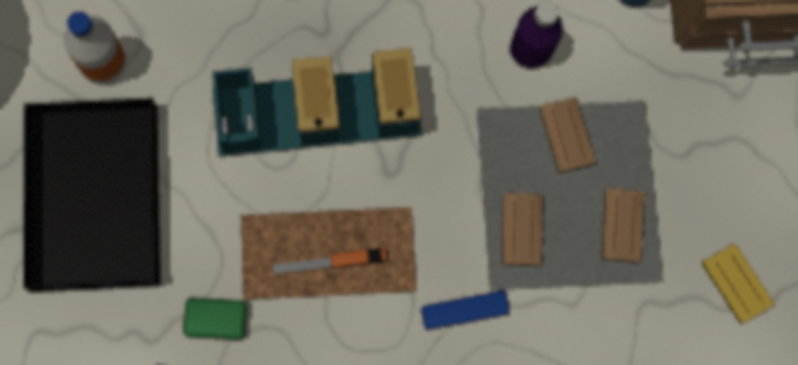

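```bash
python3 - <<'E'
from h import *
D=np.load("top0.npz");p=D['p'];d=D['d'];cal=robot.get_calibration("top");P=cloud(cal,d)
hsv=cv2.cvtColor(p,cv2.COLOR_RGB2HSV).astype(int);h,s,v=hsv[...,0],hsv[...,1],hsv[...,2]
def show(n,m,z,roi,k=1):
    M=np.zeros(m.shape,bool);x0,x1,y0,y1=roi;M[y0:y1,x0:x1]=m[y0:y1,x0:x1]
    for c in rect(M)[:k]:
        q=np.array([onplane(cal,*a,z)[:2]*1000 for a in c[:,0,:].astype(float)],np.float32)
        (cc,ss,a)=cv2.minAreaRect(q)
        print(n,"n",len(c),"c",np.round(cc,1),"s",np.round(ss,1),"a",round(a,1))
old=(h>=17)&(h<=25)&(s>120)&(v>85)
show("old",old,.096,(255,320,135,185),2)
bam=(s>80)&(h>8)&(h<20)
show("new",bam,.022,(342,418,165,240),3)
show("orange",(s>165)&(h<=13),.02,(235,312,215,250))
show("mat",(s>60)&(h<22),.004,(225,320,205,255))
show("tray",(v<60)&(s<90),.045,(135,208,155,252))
show("board",(s<40)&(v<110),.006,(335,425,160,250))
teal=(h>=85)&(h<=98)&(s>80)
show("caddy",teal,.006,(215,320,140,192))
show("box1",teal,.08,(215,247,140,192))
show("soap",(h>50)&(h<80)&(s>60),.025,(205,245,245,275))
show("comb",(h>105)&(h<116)&(s>120),.018,(310,360,240,270))
show("purp",(h>130)&(h<150)&(s>100),.1,(340,390,110,155))
E
```

```text
old n 94 c [ 643.5 -101.8] s [94.8 50.7] a 3.4
old n 93 c [636.8   6.2] s [95.4 50.4] a 3.4
new n 90 c [ 451.7 -406.9] s [53.7 98.7] a 81.6
new n 90 c [ 453.  -269.2] s [50.4 96.9] a 85.7
new n 83 c [ 583.  -341.4] s [97.9 53.5] a 11.3
orange n 38 c [423.5 -30. ] s [18.  47.6] a 4.4
mat n 220 c [4.355e+02 2.000e-01] s [119.1 238.7] a 0.1
tray n 272 c [526.  317.8] s [261.1 185. ] a 0.1
board n 362 c [ 498.4 -337.3] s [245. 268.] a 89.9
caddy n 293 c [649.4   8.1] s [118.4 282.6] a 2.8
box1 n 124 c [621.1 109.4] s [ 68.1 114.9] a 88.5
soap n 78 c [349.  156.6] s [81.  52.5] a 87.2
comb n 85 c [ 345.2 -182.6] s [ 29.7 114.7] a 8.9
purp n 64 c [ 696.2 -292.1] s [55.3 72. ] a 61.3
```

>>> carry_out([
  {"grip": 1,"tx": 3,"ty": -4,"tz": 2,"roll": -0.1},
  {"grip": 1,"tx": 6,"ty": -8,"tz": 4,"roll": -0.2},
  {"grip": 1,"tx": 9,"ty": -12,"tz": 5,"roll": -0.3},
  {"grip": 1,"tx": 12,"ty": -16,"tz": 6,"roll": -0.4},
  {"grip": 1,"tx": 15,"ty": -20,"tz": 6,"roll": -0.5},
  {"grip": 1,"tx": 18,"ty": -24,"tz": 6,"roll": -0.6},
  {"grip": 1,"tx": 20,"ty": -28,"tz": 6,"roll": -0.7},
  {"grip": 1,"tx": 22,"ty": -32,"tz": 6,"roll": -0.8},
  {"grip": 1,"tx": 24,"ty": -36,"tz": 6,"roll": -0.9},
  {"grip": 1,"tx": 26,"ty": -40,"tz": 6,"roll": -1.0},
  {"grip": 1,"tx": 28,"ty": -44,"tz": 6,"roll": -1.1},
  {"grip": 1,"tx": 28,"ty": -48,"tz": 6,"roll": -1.2},
  {"grip": 1,"tx": 28,"ty": -52,"tz": 6,"roll": -1.3},
  {"grip": 1,"tx": 28,"ty": -56,"tz": 6,"roll": -1.3},
  {"grip": 1,"tx": 28,"ty": -60,"tz": 6,"roll": -1.3},
  {"grip": 1,"tx": 28,"ty": -64,"tz": 6,"roll": -1.3},
  {"grip": 1,"tx": 28,"ty": -68,"tz": 6,"roll": -1.3},
  {"grip": 1,"tx": 28,"ty": -71,"tz": 6,"roll": -1.3},
  {"grip": 1,"tx": 28,"ty": -71,"tz": 6,"roll": -1.3},
  {"grip": 1,"tx": 28,"ty": -71,"tz": 6,"roll": -1.3},
])

```text
clock: 1.87
ee_pos: [0.4493, -0.0358, 0.2737]
orientation: [[-0.022, 1.0, -0.0], [1.0, 0.022, -0.001], [-0.001, -0.0, -1.0]]
contact_force: [0.5, 0.3, 0.1]
grip_width: 0.0913
```

```bash
python3 - <<'E'
from h import *
s=robot.get_state();p,d=robot.grab_frame("wrist");np.savez("w1.npz",p=p,d=d,R=s["orientation"],t=s["ee_pos"])
cv2.imwrite("pics/w1.png",p[:,:,::-1])
P=wcloud(robot.get_calibration("wrist"),s,d)
for u,v in [(280,60),(280,120),(280,200),(200,150),(350,150)]: print(u,v,P[v,u].round(3))
print(s["joint_positions"])
E
```

```text
280 60 [0.453 0.128 0.001]
280 120 [0.454 0.045 0.004]
280 200 [ 0.457 -0.066  0.002]
200 150 [ 0.345  0.003 -0.   ]
350 150 [ 0.553  0.008 -0.001]
[-1.30699910e-01 -1.12415881e-01  2.17746932e+00 -1.07862556e-03
  1.07658952e+00 -1.52433211e-01]
```

View pics/w1.png

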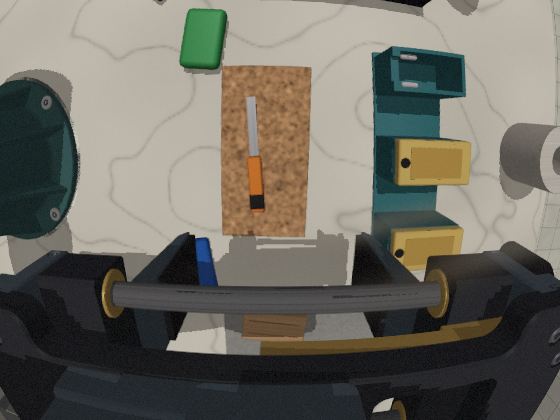

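The wrist view shows the lever on the mat, with its tip at (250,97) and its handle around (256,182). The caddy runs down the right side, with old lids at (430,161) and (427,245) and the open box at (427,72).

```bash
cat >> h.py <<'E'
def wplane(cal,R,t,pts,z):
    K=cal["intrinsics"];M=cal["mount"];pts=np.asarray(pts,float).reshape(-1,2)
    x=(pts[:,0]-K[0,2])/K[0,0];y=(pts[:,1]-K[1,2])/K[1,1];th=np.hypot(x,y)+1e-12
    c=np.stack([x/th*np.sin(th),-y/th*np.sin(th),-np.cos(th)],-1)
    d=c@M[:3,:3].T@R.T;o=M[:3,3]@R.T+t
    return o+d*((z-o[2])/d[:,2])[:,None]
def wshow(n,m,z,roi,cal,R,t,k=1):
    M=np.zeros(m.shape,bool);x0,x1,y0,y1=roi;M[y0:y1,x0:x1]=m[y0:y1,x0:x1]
    out=[]
    for c in rect(M)[:k]:
        q=(wplane(cal,R,t,c[:,0,:],z)[:,:2]*1000).astype(np.float32)
        cc,ss,a=cv2.minAreaRect(q)
        print(n,"n",len(c),"c",np.round(cc,1),"s",np.round(ss,1),"a",round(a,1),"corners",cv2.boxPoints((cc,ss,a)).round(0).tolist())
        out.append(q)
    return out
E
python3 - <<'E'
from h import *
D=np.load("w1.npz");p=D['p'];R=D['R'];t=D['t'];cal=robot.get_calibration("wrist")
hsv=cv2.cvtColor(p,cv2.COLOR_RGB2HSV).astype(int);h,s,v=hsv[...,0],hsv[...,1],hsv[...,2]
for u,vv in [(252,120),(257,180),(257,203),(430,160),(245,80),(405,163),(440,145),(467,150)]: print(u,vv,hsv[vv,u])
a=(cal,R,t)
wshow("orange",(s>165)&(h<=13),.024,(225,300,140,230),*a)
wshow("hand",((s>165)&(h<=13))|(v<50),.024,(235,280,140,225),*a)
wshow("blade",(s<70)&(v>60),.008,(235,270,85,157),*a)
wshow("old",(h>=15)&(h<=27)&(s>90),.096,(375,480,130,196),*a)
wshow("teal",(h>=85)&(h<=98)&(s>80),.006,(365,480,40,280),*a)
wshow("mat",(s>60)&(h<22),.004,(215,315,60,240),*a)
x=np.kron(p[60:240,215:300,::-1],np.ones((1,1,1),np.uint8));cv2.imwrite("pics/c1.png",cv2.resize(x,None,fx=3.3,fy=3.3))
E
```

```text
252 120 [ 15   7 155]
257 180 [ 14 198 189]
257 203 [ 0 38 34]
430 160 [ 20 153 160]
245 80 [ 15 128 140]
405 163 [ 0  0 26]
440 145 [ 21 133 180]
467 150 [ 22 134 177]
orange n 104 c [423.  -28.2] s [18.1 50.6] a 4.2 corners [[412.0, -4.0], [416.0, -54.0], [434.0, -53.0], [430.0, -2.0]]
hand n 149 c [423.9 -39.8] s [18.2 73.9] a 4.4 corners [[412.0, -4.0], [418.0, -77.0], [436.0, -76.0], [430.0, -2.0]]
blade n 132 c [417.6  36.6] s [13.  79.7] a 4.7 corners [[408.0, 76.0], [414.0, -4.0], [427.0, -3.0], [421.0, 77.0]]
old n 229 c [634.5   7.6] s [103.1  53.9] a 3.6 corners [[581.0, 31.0], [585.0, -23.0], [688.0, -16.0], [684.0, 38.0]]
teal n 578 c [658.2  42.9] s [150.  241.4] a 3.3 corners [[576.0, 159.0], [590.0, -82.0], [740.0, -73.0], [726.0, 168.0]]
mat n 506 c [4.343e+02 4.000e-01] s [238.5 119.3] a 90.0 corners [[375.0, -119.0], [494.0, -119.0], [494.0, 120.0], [375.0, 120.0]]
```

View pics/c1.png

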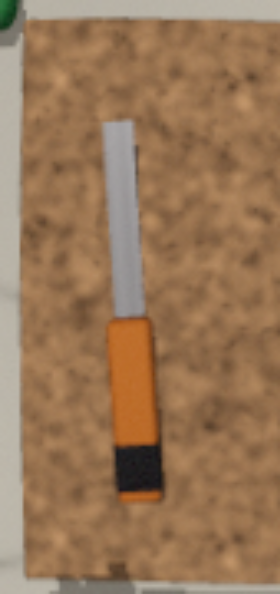

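>>> carry_out([
  {"grip": 0.6,"tx": -1.0,"ty": -0.2,"tz": -4,"roll": 0.02},
  {"grip": 0.6,"tx": -2.0,"ty": -0.4,"tz": -8,"roll": 0.055},
  {"grip": 0.6,"tx": -2.5,"ty": -0.4,"tz": -12,"roll": 0.055},
  {"grip": 0.6,"tx": -2.5,"ty": -0.4,"tz": -16,"roll": 0.055},
  {"grip": 0.6,"tx": -2.5,"ty": -0.4,"tz": -18,"roll": 0.055},
  {"grip": 0.6,"tx": -2.5,"ty": -0.4,"tz": -18,"roll": 0.055},
  {"grip": 0.6,"tx": -2.5,"ty": -0.4,"tz": -18,"roll": 0.055},
])

```text
clock: 2.5
ee_pos: [0.4241, -0.0376, 0.0934]
orientation: [[-0.077, 0.997, -0.003], [0.997, 0.077, -0.0], [0.0, -0.003, -1.0]]
contact_force: [-0.1, -0.5, 0.5]
grip_width: 0.0547
```

```bash
cat > snap.py <<'E'
import sys
from h import *
n=sys.argv[1]
s=robot.get_state();p,d=robot.grab_frame("wrist");np.savez(n+".npz",p=p,d=d,R=s["orientation"],t=s["ee_pos"])
cv2.imwrite(f"pics/{n}.png",p[:,:,::-1])
print(round(s["clock"],2),s["ee_pos"].round(4),s["orientation"][:,0].round(4),s["contact_force"].round(1),s["grip_width"].round(4),s["joint_positions"].round(2))
E
python3 snap.py w2; python3 - <<'E'
from h import *
D=np.load("w2.npz");p=D['p'];R=D['R'];t=D['t'];cal=robot.get_calibration("wrist");a=(cal,R,t)
hsv=cv2.cvtColor(p,cv2.COLOR_RGB2HSV).astype(int);h,s,v=hsv[...,0],hsv[...,1],hsv[...,2]
wshow("orange",(s>165)&(h<=13),.024,(180,360,100,420),*a)
wshow("blade",(s<70)&(v>60),.008,(210,300,0,180),*a)
E
```

```text
orange n 180 c [422.4 -27.6] s [17.4 52.6] a 5.0 corners [[411.0, -2.0], [416.0, -55.0], [433.0, -53.0], [429.0, -1.0]]
blade n 517 c [378.1  75.5] s [162.6  62.2] a 66.4 corners [[317.0, 13.0], [374.0, -11.0], [439.0, 137.0], [382.0, 162.0]]Traceback (most recent call last):
  File "snap.py", line 6, in <module>
    print(round(s["clock"],2),s["ee_pos"].round(4),s["orientation"][:,0].round(4),s["contact_force"].round(1),s["grip_width"].round(4),s["joint_positions"].round(2))
                                                                                                              ^^^^^^^^^^^^^^^^^^^^^
AttributeError: 'float' object has no attribute 'round'
```

View pics/w2.png

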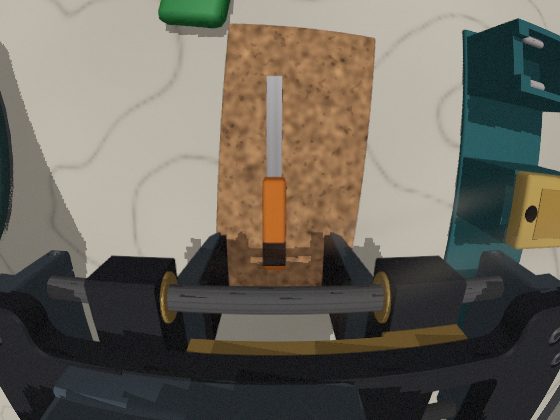

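The lever has not moved and is centred between the fingers at (274,220). I'm descending to grip it.

>>> carry_out([
  {"grip": 0.6,"tx": 0,"ty": -0.2,"tz": -4,"roll": 0},
  {"grip": 0.6,"tx": 0,"ty": -0.2,"tz": -7,"roll": 0},
  {"grip": 0.6,"tx": 0,"ty": -0.2,"tz": -8.6,"roll": 0},
  {"grip": 0.6,"tx": 0,"ty": -0.2,"tz": -8.6,"roll": 0},
  {"grip": 0.6,"tx": 0,"ty": -0.2,"tz": -8.6,"roll": 0},
  {"grip": 0,"tx": 0,"ty": -0.2,"tz": -8.6,"roll": 0},
  {"grip": 0,"tx": 0,"ty": -0.2,"tz": -8.6,"roll": 0},
  {"grip": 0,"tx": 0,"ty": -0.2,"tz": -8.6,"roll": 0},
  {"grip": 0,"tx": 0,"ty": -0.2,"tz": -8.6,"roll": 0},
  {"grip": 0,"tx": 0,"ty": -0.2,"tz": -8.6,"roll": 0},
  {"grip": 0,"tx": 0,"ty": -0.2,"tz": -8.6,"roll": 0},
], squeeze=40)

```text
clock: 3.47
ee_pos: [0.4252, -0.0399, 0.0088]
orientation: [[-0.077, 0.997, 0.0], [0.997, 0.077, -0.0], [-0.001, 0.0, -1.0]]
contact_force: [0.6, 0.4, 12.4]
grip_width: 0.0178
```

>>> carry_out([
  {"grip": 0,"tx": 0,"ty": 0,"tz": 2,"roll": 0},
  {"grip": 0,"tx": 0,"ty": 0,"tz": 5,"roll": 0},
  {"grip": 0,"tx": 0.2,"ty": 0.5,"tz": 9,"roll": -0.1},
  {"grip": 0,"tx": 0.2,"ty": 1,"tz": 12,"roll": -0.2},
  {"grip": 0,"tx": 0.2,"ty": 1.5,"tz": 14,"roll": -0.3},
  {"grip": 0,"tx": 0.2,"ty": 2,"tz": 14,"roll": -0.4},
  {"grip": 0,"tx": 0.2,"ty": 2.5,"tz": 14,"roll": -0.52},
  {"grip": 0,"tx": 0.2,"ty": 3.4,"tz": 14,"roll": -0.64},
  {"grip": 0,"tx": 0.2,"ty": 3.4,"tz": 14,"roll": -0.76},
  {"grip": 0,"tx": 0.2,"ty": 3.4,"tz": 14,"roll": -0.88},
  {"grip": 0,"tx": 0.2,"ty": 3.4,"tz": 14,"roll": -1.0},
  {"grip": 0,"tx": 0.2,"ty": 3.4,"tz": 14,"roll": -1.12},
  {"grip": 0,"tx": 0.2,"ty": 3.4,"tz": 14,"roll": -1.24},
  {"grip": 0,"tx": 0.2,"ty": 3.4,"tz": 14,"roll": -1.36},
  {"grip": 0,"tx": 0.2,"ty": 3.4,"tz": 14,"roll": -1.48},
  {"grip": 0,"tx": 0.2,"ty": 3.4,"tz": 14,"roll": -1.586},
  {"grip": 0,"tx": 0.2,"ty": 3.4,"tz": 14,"roll": -1.586},
  {"grip": 0,"tx": 0.2,"ty": 3.4,"tz": 14,"roll": -1.586},
])

```text
clock: 4.97
ee_pos: [0.427, -0.0059, 0.1487]
orientation: [[0.998, 0.065, -0.001], [0.065, -0.998, -0.0], [-0.001, 0.0, -1.0]]
contact_force: [-0.2, 0.4, -0.4]
grip_width: 0.0179
```

```bash
sed -i 's/s\["grip_width"\].round(4)/round(s["grip_width"],4)/' snap.py; python3 snap.py w3
```

```text
4.97 [ 0.427  -0.0059  0.1487] [ 9.979e-01  6.540e-02 -8.000e-04] [-0.2  0.4 -0.4] 0.0179 [-0.07  0.04  2.3  -0.    0.8   1.44]
```

View pics/w3.png

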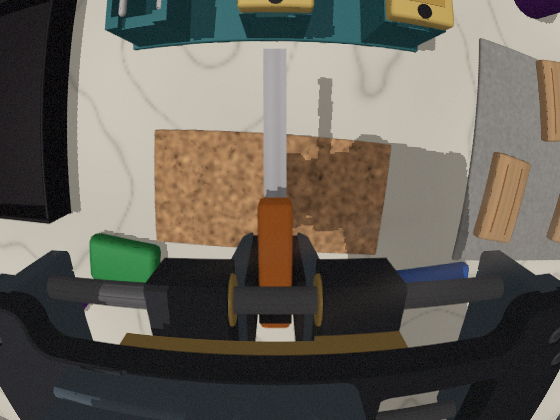

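The lever is held straight, its tip at (275,50), and old2's hole at (277,0) lies nearly in line with it. Next I'll measure the tip height.

```bash
python3 - <<'E'
from h import *
D=np.load("w3.npz");p=D['p'];R=D['R'];t=D['t'];cal=robot.get_calibration("wrist");a=(cal,R,t)
P=wcloud(cal,dict(orientation=R,ee_pos=t),D['d'])
hsv=cv2.cvtColor(p,cv2.COLOR_RGB2HSV).astype(int);h,s,v=hsv[...,0],hsv[...,1],hsv[...,2]
for y in (55,70,90,120,150,180): print(y,np.median(P[y-2:y+3,270:279],axis=(0,1)).round(4))
for y in (205,215,225): print(y,np.median(P[y-2:y+3,270:279],axis=(0,1)).round(4))
m=(s<60)&(v>90);b=m[45:190,255:295]
for y in (52,70,100,140,180):
    r=np.where(m[y,255:295])[0]+255;print(y,r.min(),r.max())
# front lid lower/upper edges
print("lid front top edge",wplane(*a,[(240,7),(312,7)],.096).round(4), hsv[0:16,300].tolist())
print("hole",wplane(*a,[(277,0)],.096).round(4))
E
```

```text
55 [0.5405 0.0014 0.1473]
70 [0.5322 0.0008 0.1475]
90 [5.214e-01 1.000e-04 1.475e-01]
120 [ 0.5056 -0.001   0.1474]
150 [ 0.4897 -0.002   0.1475]
180 [ 0.4738 -0.0031  0.1475]
205 [ 0.4638 -0.0038  0.1626]
215 [ 0.4588 -0.0041  0.1634]
225 [ 0.4536 -0.0045  0.1636]
52 255 294
70 255 294
100 255 294
140 263 286
180 264 286
lid front top edge [[ 0.586   0.028   0.096 ]
 [ 0.5894 -0.0214  0.096 ]] [[22, 124, 193], [21, 124, 194], [21, 122, 195], [21, 128, 188], [22, 128, 179], [21, 129, 170], [21, 136, 152], [20, 141, 125], [21, 140, 104], [22, 158, 97], [21, 139, 99], [21, 150, 97], [24, 120, 85], [92, 135, 72], [94, 164, 59], [92, 163, 47]]
hole [[0.5926 0.003  0.096 ]]
```

>>> carry_out([
  {"grip": 0,"tx": 0.2,"ty": -0.12,"tz": -3,"roll": 0},
  {"grip": 0,"tx": 0.5,"ty": -0.1,"tz": -5.5,"roll": 0},
  {"grip": 0,"tx": 1.5,"ty": -0.04,"tz": -6.9,"roll": 0},
  {"grip": 0,"tx": 3.0,"ty": 0.08,"tz": -6.97,"roll": 0},
  {"grip": 0,"tx": 3.0,"ty": 0.08,"tz": -6.97,"roll": 0},
  {"grip": 0,"tx": 3.0,"ty": 0.08,"tz": -6.97,"roll": 0},
])

```text
clock: 5.52
ee_pos: [0.4572, -0.005, 0.079]
orientation: [[0.998, 0.068, -0.001], [0.068, -0.998, -0.0], [-0.001, 0.0, -1.0]]
contact_force: [-0.8, -0.3, -0.5]
grip_width: 0.0176
```

```bash
python3 snap.py w4; python3 - <<'E'
from h import *
p=cv2.imread("pics/w4.png");cv2.imwrite("pics/c4.png",cv2.resize(p[0:140,180:400],None,fx=3.6,fy=3.6,interpolation=cv2.INTER_CUBIC))
p,_=robot.grab_frame("side");cv2.imwrite("pics/s4.png",cv2.resize(p[150:280,200:380,::-1],None,fx=4,fy=4,interpolation=cv2.INTER_CUBIC))
E
```

```text
5.52 [ 0.4572 -0.005   0.079 ] [ 0.9977  0.0683 -0.001 ] [-0.8 -0.3 -0.5] 0.0176 [-0.06  0.23  2.26 -0.    0.65  1.44]
```

View pics/c4.png

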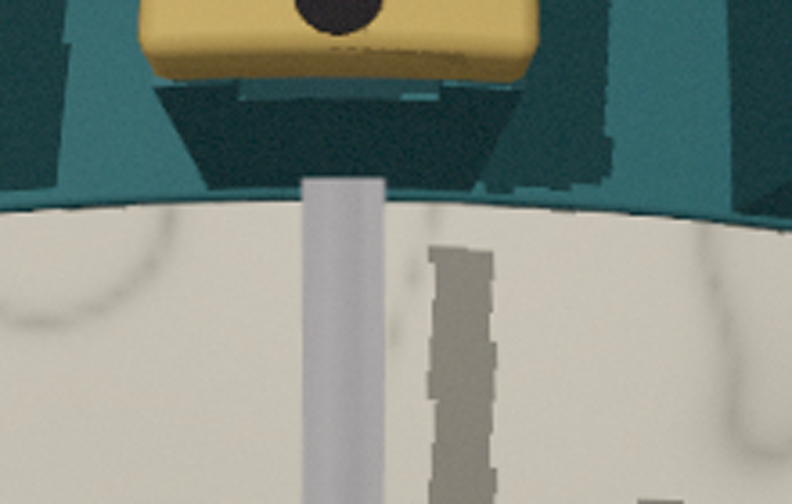

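View pics/s4.png

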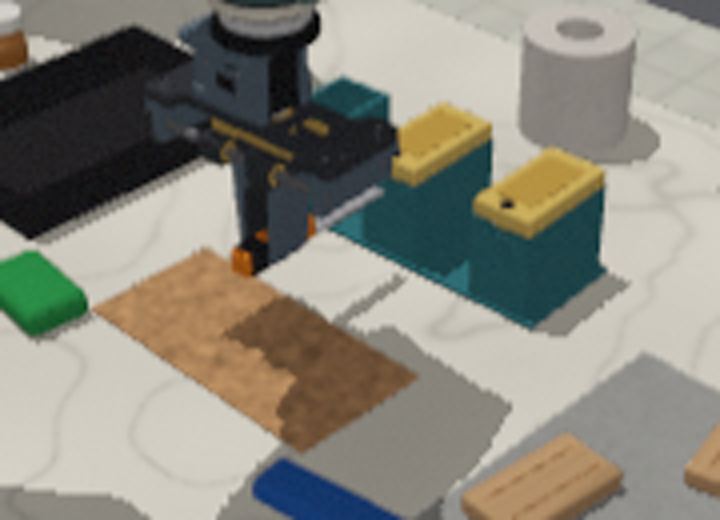

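Blade and notch centre line up to within about 1 mm (crop columns 343 and 339). I'll work out how far to advance.

```bash
python3 - <<'E'
from h import *
D=np.load("w4.npz");a=(robot.get_calibration("wrist"),D['R'],D['t'])
f=lambda x,y:(180+(x+.5)/3.6-.5,(y+.5)/3.6-.5)
print("tip",wplane(*a,[f(343,178)],.0778).round(4))
print("lid bottom edge",wplane(*a,[f(160,80),f(340,80),f(520,80)],.080).round(4))
print("lid sides at top front",wplane(*a,[f(140,45),f(340,45),f(540,45)],.094).round(4))
print("notch floor edge",wplane(*a,[f(238,97),f(440,97)],.072).round(4))
E
```

```text
tip [[0.5738 0.0022 0.0778]]
lid bottom edge [[ 0.5875  0.0297  0.08  ]
 [ 0.5885  0.0037  0.08  ]
 [ 0.5911 -0.0222  0.08  ]]
lid sides at top front [[ 0.5883  0.0304  0.094 ]
 [ 0.5891  0.0037  0.094 ]
 [ 0.5919 -0.0228  0.094 ]]
notch floor edge [[ 0.5874  0.019   0.072 ]
 [ 0.5895 -0.0113  0.072 ]]
```

>>> carry_out([
  {"grip": 0,"tx": 1.0,"ty": 0.07,"tz": 0,"roll": 0},
  {"grip": 0,"tx": 2.0,"ty": 0.15,"tz": 0,"roll": 0},
  {"grip": 0,"tx": 3.0,"ty": 0.23,"tz": 0,"roll": 0},
  {"grip": 0,"tx": 4.0,"ty": 0.3,"tz": 0,"roll": 0},
  {"grip": 0,"tx": 4.0,"ty": 0.3,"tz": 0,"roll": 0},
  {"grip": 0,"tx": 4.0,"ty": 0.3,"tz": 0,"roll": 0},
])

```text
clock: 6.12
ee_pos: [0.4971, -0.002, 0.0792]
orientation: [[0.998, 0.068, -0.001], [0.068, -0.998, -0.0], [-0.001, 0.0, -1.0]]
contact_force: [-0.5, -0.0, -1.0]
grip_width: 0.0178
```

```bash
python3 snap.py w5
```

```text
6.12 [ 0.4971 -0.002   0.0792] [ 9.977e-01  6.750e-02 -7.000e-04] [-0.5 -0.  -1. ] 0.0178 [-0.05  0.28  2.19 -0.    0.67  1.45]
```

View pics/w5.png

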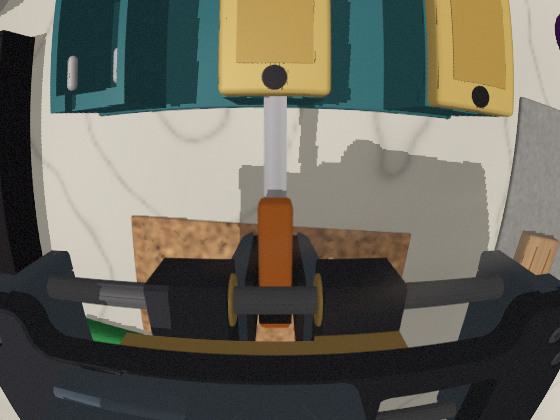

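>>> carry_out([
  {"grip": 0,"tx": 0,"ty": 0,"tz": -0.4,"roll": 0},
  {"grip": 0,"tx": 0,"ty": 0,"tz": -0.8,"roll": 0},
  {"grip": 0,"tx": 0,"ty": 0,"tz": -1.2,"roll": 0},
  {"grip": 0,"tx": 0,"ty": 0,"tz": -1.6,"roll": 0},
  {"grip": 0,"tx": 0,"ty": 0,"tz": -2.0,"roll": 0},
  {"grip": 0,"tx": 0.1,"ty": 0,"tz": -2.4,"roll": 0},
  {"grip": 0,"tx": 0.1,"ty": 0,"tz": -2.4,"roll": 0},
], squeeze=25)

```text
clock: 6.75
ee_pos: [0.4966, -0.002, 0.0541]
orientation: [[0.998, 0.067, -0.003], [0.067, -0.998, -0.0], [-0.003, -0.0, -1.0]]
contact_force: [-5.2, -1.8, 3.8]
grip_width: 0.0182
```

```bash
python3 snap.py w6
```

```text
6.75 [ 0.4966 -0.002   0.0541] [ 0.9977  0.0675 -0.0031] [-5.2 -1.8  3.8] 0.0182 [-0.05  0.33  2.19 -0.    0.62  1.45]
```

View pics/w6.png

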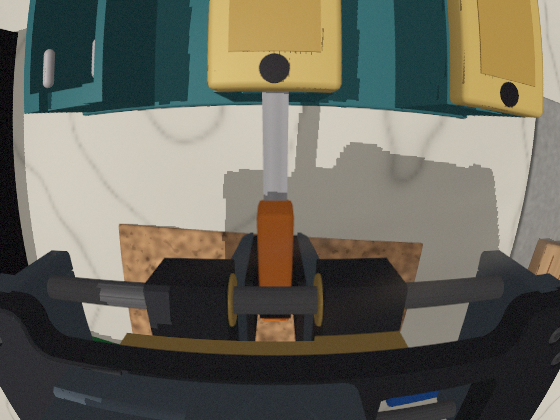

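Old2 looks slightly raised, and the lever is tilting as intended with low force. I'll keep pressing.

>>> carry_out([
  {"grip": 0,"tx": 0.1,"ty": 0,"tz": -0.4,"roll": 0},
  {"grip": 0,"tx": 0.2,"ty": 0,"tz": -0.8,"roll": 0},
  {"grip": 0,"tx": 0.3,"ty": 0,"tz": -1.2,"roll": 0},
  {"grip": 0,"tx": 0.4,"ty": 0.02,"tz": -1.6,"roll": 0},
  {"grip": 0,"tx": 0.5,"ty": 0.03,"tz": -2.0,"roll": 0},
  {"grip": 0,"tx": 0.6,"ty": 0.04,"tz": -2.3,"roll": 0},
  {"grip": 0,"tx": 0.6,"ty": 0.04,"tz": -2.3,"roll": 0},
  {"grip": 0,"tx": 0.6,"ty": 0.04,"tz": -2.3,"roll": 0},
])

```text
clock: 7.47
ee_pos: [0.5029, -0.0016, 0.0313]
orientation: [[0.998, 0.067, -0.003], [0.067, -0.998, -0.0], [-0.003, -0.0, -1.0]]
contact_force: [-0.9, 0.2, -0.6]
grip_width: 0.0179
```

```bash
python3 snap.py w7; python3 - <<'E'
from h import *
D=np.load("w7.npz");P=wcloud(robot.get_calibration("wrist"),dict(orientation=D['R'],ee_pos=D['t']),D['d'])
for u,v in [(274,85),(230,80),(320,80),(230,10),(320,10),(275,110),(275,150),(275,180)]: print(u,v,P[v-1:v+2,u-1:u+2].mean((0,1)).round(4))
p,_=robot.grab_frame("side");cv2.imwrite("pics/s7.png",cv2.resize(p[150:280,200:380,::-1],None,fx=4,fy=4,interpolation=cv2.INTER_CUBIC))
E
```

```text
7.47 [ 0.5029 -0.0016  0.0313] [ 0.9977  0.0675 -0.003 ] [-0.9  0.2 -0.6] 0.0179 [-0.05  0.39  2.18 -0.    0.58  1.45]
274 85 [0.5913 0.0039 0.1052]
230 80 [0.5919 0.0166 0.1068]
320 80 [ 0.5937 -0.0092  0.1073]
230 10 [0.6141 0.0185 0.1058]
320 10 [ 0.6119 -0.0068  0.1166]
275 110 [0.585  0.0032 0.0747]
275 150 [0.5686 0.002  0.0654]
275 180 [0.5546 0.0011 0.0584]
```

View pics/w7.png

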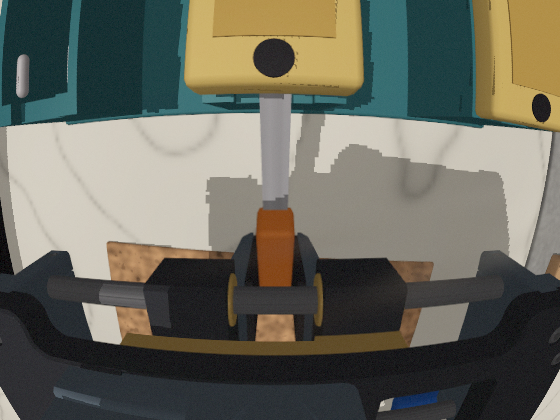

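View pics/s7.png

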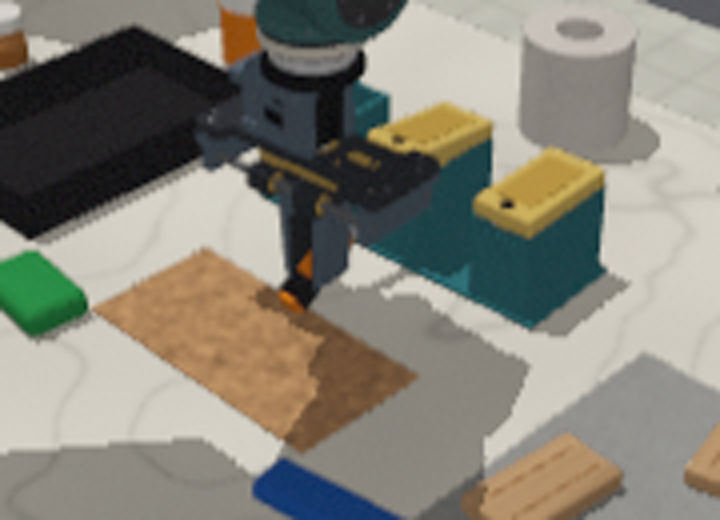

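Old2's front is propped about 11 mm up and the force is back to zero. I'll pull the lever straight back and re-level it on the mat.

>>> carry_out([
  {"grip": 0,"tx": -1.5,"ty": -0.1,"tz": 0,"roll": 0},
  {"grip": 0,"tx": -3,"ty": -0.2,"tz": 0,"roll": 0},
  {"grip": 0,"tx": -4.5,"ty": -0.3,"tz": 0.1,"roll": 0},
  {"grip": 0,"tx": -6.5,"ty": -0.4,"tz": 0.1,"roll": 0},
  {"grip": 0,"tx": -6.8,"ty": -0.4,"tz": -0.5,"roll": 0},
  {"grip": 0,"tx": -6.8,"ty": -0.4,"tz": -1.0,"roll": 0},
  {"grip": 0,"tx": -6.8,"ty": -0.4,"tz": -1.4,"roll": 0},
  {"grip": 0,"tx": -6.8,"ty": -0.4,"tz": -1.8,"roll": 0},
  {"grip": 0,"tx": -6.8,"ty": -0.4,"tz": -2.2,"roll": 0},
  {"grip": 0,"tx": -6.8,"ty": -0.4,"tz": -2.2,"roll": 0},
  {"grip": 0,"tx": -6.8,"ty": -0.4,"tz": -2.2,"roll": 0},
])

```text
clock: 8.48
ee_pos: [0.4377, -0.0057, 0.0098]
orientation: [[0.998, 0.067, 0.001], [0.067, -0.998, -0.0], [0.001, 0.0, -1.0]]
contact_force: [2.8, -0.4, 4.9]
grip_width: 0.0182
```

```bash
python3 snap.py w8;  python3 - <<'E'
from h import *
D=np.load("w8.npz");P=wcloud(robot.get_calibration("wrist"),dict(orientation=D['R'],ee_pos=D['t']),D['d'])
for v in (70,90,120,150,180): print(v,np.median(P[v-2:v+3,270:279],axis=(0,1)).round(4))
E
```

```text
8.48 [ 0.4377 -0.0057  0.0098] [9.977e-01 6.750e-02 8.000e-04] [ 2.8 -0.4  4.9] 0.0182 [-0.07  0.36  2.3  -0.    0.48  1.44]
70 [0.5387 0.0008 0.0331]
90 [5.297e-01 2.000e-04 3.180e-02]
120 [ 0.516  -0.0008  0.0286]
150 [ 0.5019 -0.0017  0.0263]
180 [ 0.487  -0.0027  0.0234]
```

View pics/w8.png

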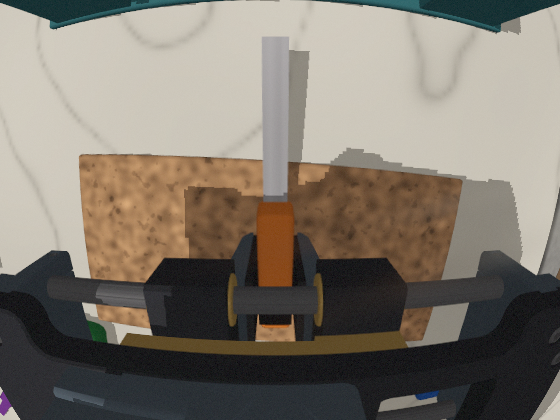

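>>> carry_out([
  {"grip": 0.28,"tx": 0,"ty": 0,"tz": 0,"roll": 0},
  {"grip": 0.28,"tx": 0,"ty": 0,"tz": 0,"roll": 0},
  {"grip": 0.28,"tx": 0,"ty": 0,"tz": 0,"roll": 0},
  {"grip": 0.28,"tx": 0,"ty": 0,"tz": 0,"roll": 0},
  {"grip": 0.28,"tx": 0,"ty": 0,"tz": -0.1,"roll": 0},
  {"grip": 0.28,"tx": 0,"ty": 0,"tz": -0.1,"roll": 0},
  {"grip": 0,"tx": 0,"ty": 0,"tz": -0.1,"roll": 0},
  {"grip": 0,"tx": 0,"ty": 0,"tz": -0.1,"roll": 0},
  {"grip": 0,"tx": 0,"ty": 0,"tz": -0.1,"roll": 0},
  {"grip": 0,"tx": 0,"ty": 0,"tz": -0.1,"roll": 0},
  {"grip": 0,"tx": 0,"ty": 0,"tz": -0.1,"roll": 0},
], squeeze=40)

```text
clock: 9.45
ee_pos: [0.4373, -0.0057, 0.0088]
orientation: [[0.998, 0.067, 0.0], [0.067, -0.998, -0.0], [0.0, 0.0, -1.0]]
contact_force: [0.2, 0.6, -0.9]
grip_width: 0.0174
```

>>> carry_out([
  {"grip": 0,"tx": 0,"ty": -0.5,"tz": 3,"roll": 0},
  {"grip": 0,"tx": 0,"ty": -2,"tz": 6,"roll": 0},
  {"grip": 0,"tx": 0,"ty": -5,"tz": 9,"roll": 0},
  {"grip": 0,"tx": 0,"ty": -9,"tz": 11,"roll": 0},
  {"grip": 0,"tx": 0,"ty": -10.9,"tz": 11,"roll": 0},
  {"grip": 0,"tx": 0,"ty": -10.9,"tz": 11,"roll": 0},
  {"grip": 0,"tx": 0,"ty": -10.9,"tz": 11,"roll": 0},
])

```text
clock: 10.03
ee_pos: [0.4373, -0.1155, 0.1191]
orientation: [[0.998, 0.065, 0.001], [0.065, -0.998, -0.001], [0.001, 0.001, -1.0]]
contact_force: [0.3, 0.6, -1.6]
grip_width: 0.0179
```

```bash
python3 snap.py w9;  python3 - <<'E'
from h import *
D=np.load("w9.npz");P=wcloud(robot.get_calibration("wrist"),dict(orientation=D['R'],ee_pos=D['t']),D['d'])
for v in (60,70,90,120,150,180): print(v,np.median(P[v-2:v+3,270:279],axis=(0,1)).round(4))
p=cv2.imread("pics/w9.png");cv2.imwrite("pics/c9.png",cv2.resize(p[0:140,180:400],None,fx=3.6,fy=3.6,interpolation=cv2.INTER_CUBIC))
E
```

```text
10.03 [ 0.4373 -0.1155  0.1191] [9.979e-01 6.520e-02 9.000e-04] [ 0.3  0.6 -1.6] 0.0179 [-0.31  0.14  2.27 -0.    0.73  1.2 ]
60 [ 0.5478 -0.1085  0.118 ]
70 [ 0.5425 -0.1089  0.1179]
90 [ 0.5317 -0.1096  0.1181]
120 [ 0.5159 -0.1106  0.1181]
150 [ 0.5001 -0.1117  0.1178]
180 [ 0.484  -0.1127  0.1182]
```

View pics/c9.png

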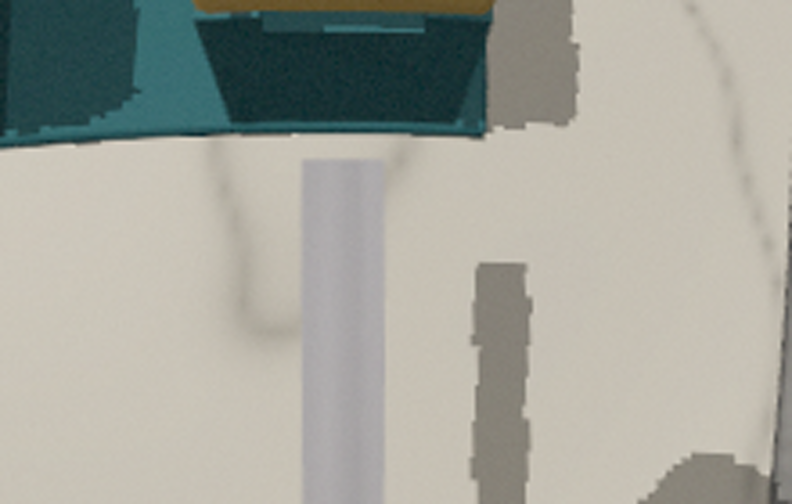

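>>> carry_out([
  {"grip": 0,"tx": 0.2,"ty": 0,"tz": -2,"roll": 0},
  {"grip": 0,"tx": 1.0,"ty": 0,"tz": -4,"roll": 0},
  {"grip": 0,"tx": 2.4,"ty": 0.06,"tz": -4,"roll": 0},
  {"grip": 0,"tx": 2.6,"ty": 0.06,"tz": -4,"roll": 0},
  {"grip": 0,"tx": 2.6,"ty": 0.06,"tz": -4,"roll": 0},
])

```text
clock: 10.5
ee_pos: [0.463, -0.1131, 0.0781]
orientation: [[0.998, 0.068, -0.001], [0.068, -0.998, 0.0], [-0.001, -0.0, -1.0]]
contact_force: [-0.1, 0.1, -1.2]
grip_width: 0.0178
```

```bash
python3 snap.py w10;  python3 - <<'E'
from h import *
p=cv2.imread("pics/w10.png");cv2.imwrite("pics/c10.png",cv2.resize(p[0:140,180:400],None,fx=3.6,fy=3.6,interpolation=cv2.INTER_CUBIC))
E
```

```text
10.5 [ 0.463  -0.1131  0.0781] [ 0.9977  0.0679 -0.0011] [-0.1  0.1 -1.2] 0.0178 [-0.29  0.26  2.23 -0.    0.66  1.21]
```

View pics/c10.png

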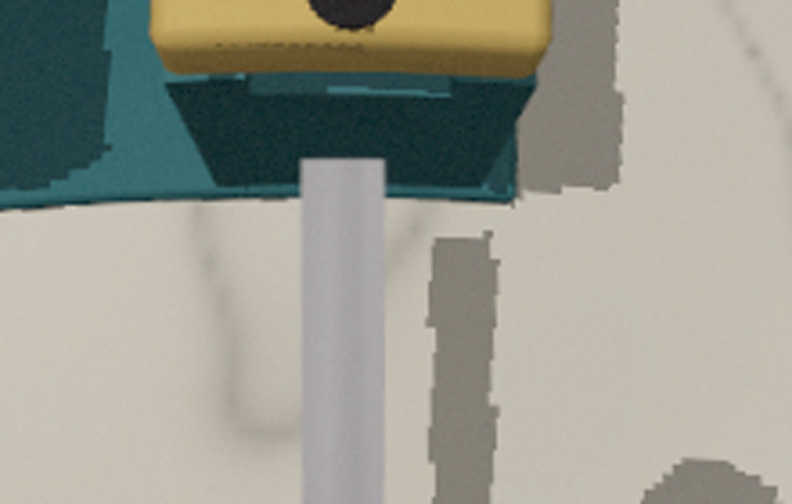

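```bash
python3 - <<'E'
from h import *
D=np.load("w10.npz");a=(robot.get_calibration("wrist"),D['R'],D['t'])
f=lambda x,y:(180+(x+.5)/3.6-.5,(y+.5)/3.6-.5)
print("tip",wplane(*a,[f(343,158)],.077).round(4))
print("lid bottom edge",wplane(*a,[f(172,74),f(351,74),f(532,74)],.080).round(4))
print("lid top front",wplane(*a,[f(150,40),f(351,40),f(552,40)],.094).round(4))
print("notch floor edge",wplane(*a,[f(248,93),f(450,93)],.072).round(4))
E
```

```text
tip [[ 0.5827 -0.1057  0.077 ]]
lid bottom edge [[ 0.5941 -0.0803  0.08  ]
 [ 0.5951 -0.106   0.08  ]
 [ 0.5978 -0.1319  0.08  ]]
lid top front [[ 0.5946 -0.0792  0.094 ]
 [ 0.5956 -0.1059  0.094 ]
 [ 0.5985 -0.1324  0.094 ]]
notch floor edge [[ 0.5938 -0.0907  0.072 ]
 [ 0.5959 -0.1208  0.072 ]]
```

>>> carry_out([
  {"grip": 0,"tx": 0.3,"ty": -0.08,"tz": 0.08,"roll": 0},
  {"grip": 0,"tx": 1.3,"ty": -0.02,"tz": 0.08,"roll": 0},
  {"grip": 0,"tx": 2.3,"ty": 0.05,"tz": 0.08,"roll": 0},
  {"grip": 0,"tx": 3.2,"ty": 0.1,"tz": 0.08,"roll": 0},
  {"grip": 0,"tx": 3.8,"ty": 0.14,"tz": 0.08,"roll": 0},
  {"grip": 0,"tx": 3.8,"ty": 0.14,"tz": 0.08,"roll": 0},
  {"grip": 0,"tx": 3.8,"ty": 0.14,"tz": 0.08,"roll": 0},
])

```text
clock: 11.13
ee_pos: [0.5008, -0.1118, 0.0791]
orientation: [[0.998, 0.068, -0.001], [0.068, -0.998, 0.0], [-0.001, -0.0, -1.0]]
contact_force: [-0.0, -0.2, -0.9]
grip_width: 0.0178
```

>>> carry_out([
  {"grip": 0,"tx": 0,"ty": 0,"tz": -0.4,"roll": 0},
  {"grip": 0,"tx": 0,"ty": 0,"tz": -0.8,"roll": 0},
  {"grip": 0,"tx": 0,"ty": 0,"tz": -1.2,"roll": 0},
  {"grip": 0,"tx": 0,"ty": 0,"tz": -1.6,"roll": 0},
  {"grip": 0,"tx": 0,"ty": 0,"tz": -2.0,"roll": 0},
  {"grip": 0,"tx": 0.1,"ty": 0,"tz": -2.4,"roll": 0},
  {"grip": 0,"tx": 0.2,"ty": 0,"tz": -2.8,"roll": 0},
  {"grip": 0,"tx": 0.3,"ty": 0,"tz": -3.2,"roll": 0},
  {"grip": 0,"tx": 0.4,"ty": 0,"tz": -3.6,"roll": 0},
  {"grip": 0,"tx": 0.5,"ty": 0.02,"tz": -4.0,"roll": 0},
  {"grip": 0,"tx": 0.6,"ty": 0.03,"tz": -4.4,"roll": 0},
  {"grip": 0,"tx": 0.7,"ty": 0.04,"tz": -4.7,"roll": 0},
  {"grip": 0,"tx": 0.7,"ty": 0.04,"tz": -4.7,"roll": 0},
  {"grip": 0,"tx": 0.7,"ty": 0.04,"tz": -4.7,"roll": 0},
], squeeze=25)

```text
clock: 12.3
ee_pos: [0.5079, -0.1114, 0.0319]
orientation: [[0.998, 0.068, -0.001], [0.068, -0.998, 0.0], [-0.001, -0.0, -1.0]]
contact_force: [0.0, -0.8, -1.1]
grip_width: 0.0179
```

```bash
python3 snap.py w11; python3 - <<'E'
from h import *
D=np.load("w11.npz");P=wcloud(robot.get_calibration("wrist"),dict(orientation=D['R'],ee_pos=D['t']),D['d'])
for u,v in [(274,85),(230,80),(320,80),(230,10),(320,10),(275,110),(275,150),(275,180)]: print(u,v,P[v-1:v+2,u-1:u+2].mean((0,1)).round(4))
E
```

```text
12.3 [ 0.5079 -0.1114  0.0319] [ 0.9977  0.0679 -0.0011] [ 0.  -0.8 -1.1] 0.0179 [-0.26  0.4   2.14 -0.    0.59  1.24]
274 85 [ 0.5971 -0.1058  0.0982]
230 80 [ 0.5973 -0.0927  0.1044]
320 80 [ 0.599  -0.1193  0.1051]
230 10 [ 0.6191 -0.0912  0.1062]
320 10 [ 0.6211 -0.1179  0.1058]
275 110 [ 0.5901 -0.1066  0.0738]
275 150 [ 0.5736 -0.1077  0.0654]
275 180 [ 0.5595 -0.1087  0.0582]
```

View pics/w11.png

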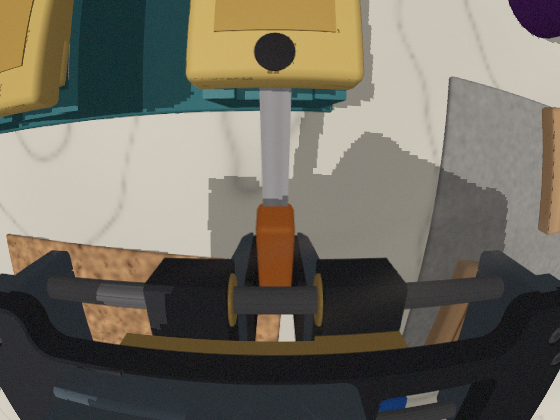

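>>> carry_out([
  {"grip": 0,"tx": 0.1,"ty": 0,"tz": -0.3,"roll": 0},
  {"grip": 0,"tx": 0.1,"ty": 0,"tz": -0.3,"roll": 0},
  {"grip": 0,"tx": -1.5,"ty": -0.1,"tz": -0.2,"roll": 0},
  {"grip": 0,"tx": -3,"ty": -0.2,"tz": 0,"roll": 0},
  {"grip": 0,"tx": -4.5,"ty": -0.3,"tz": 0.2,"roll": 0},
  {"grip": 0,"tx": -6.5,"ty": -0.4,"tz": 2,"roll": 0},
  {"grip": 0,"tx": -6.5,"ty": -0.4,"tz": 4,"roll": 0},
  {"grip": 0,"tx": -6.5,"ty": -0.4,"tz": 6,"roll": 0},
  {"grip": 0,"tx": -6.5,"ty": -0.4,"tz": 6,"roll": 0},
])

```text
clock: 13.1
ee_pos: [0.4449, -0.1161, 0.0951]
orientation: [[0.998, 0.068, 0.004], [0.068, -0.998, -0.001], [0.004, 0.002, -1.0]]
contact_force: [1.3, -0.6, -0.6]
grip_width: 0.0179
```

```bash
python3 snap.py w12; python3 - <<'E'
from h import *
p,_=robot.grab_frame("side");cv2.imwrite("pics/s12.png",cv2.resize(p[150:280,200:400,::-1],None,fx=4,fy=4,interpolation=cv2.INTER_CUBIC))
D=np.load("w12.npz");P=wcloud(robot.get_calibration("wrist"),dict(orientation=D['R'],ee_pos=D['t']),D['d'])
print(P[0:8,230:320:12].reshape(8,-1,3)[::3].round(3).tolist())
E
```

```text
13.1 [ 0.4449 -0.1161  0.0951] [0.9977 0.0676 0.004 ] [ 1.3 -0.6 -0.6] 0.0179 [-0.31  0.2   2.26 -0.    0.68  1.2 ]
[[[0.595, -0.081, 0.08], [0.596, -0.087, 0.078], [0.598, -0.094, 0.072], [0.599, -0.101, 0.072], [0.599, -0.108, 0.072], [0.6, -0.115, 0.071], [0.597, -0.122, 0.08], [0.599, -0.129, 0.078]], [[0.594, -0.081, 0.078], [0.593, -0.088, 0.079], [0.597, -0.094, 0.071], [0.597, -0.101, 0.071], [0.598, -0.108, 0.07], [0.598, -0.115, 0.072], [0.595, -0.122, 0.08], [0.596, -0.129, 0.079]], [[0.593, -0.08, 0.076], [0.593, -0.087, 0.075], [0.595, -0.094, 0.07], [0.595, -0.101, 0.072], [0.595, -0.108, 0.071], [0.596, -0.116, 0.071], [0.596, -0.123, 0.074], [0.596, -0.13, 0.075]]]
```

View pics/w12.png

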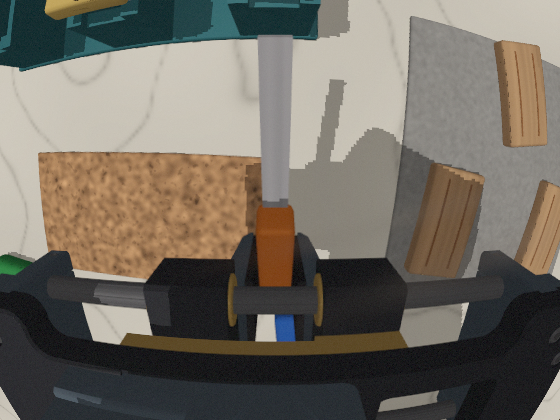

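View pics/s12.png

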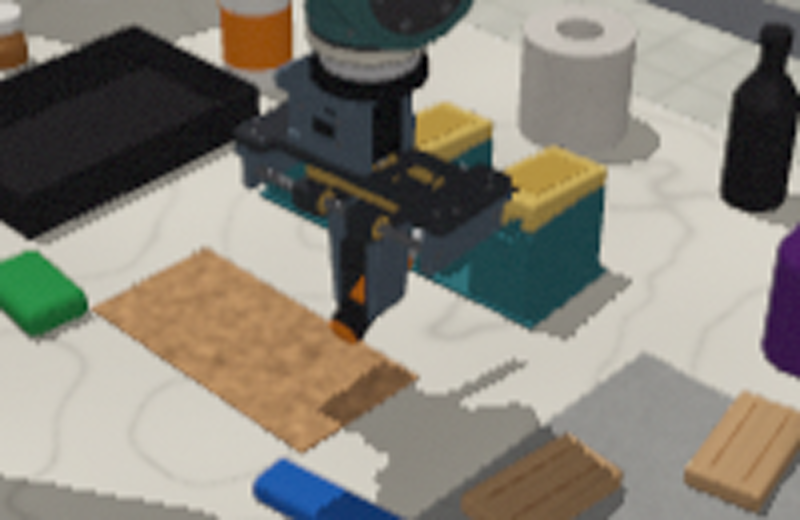

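Both lids are propped. Now I'll lay the lever back on the mat, diagonally.

>>> carry_out([
  {"grip": 0,"tx": -0.5,"ty": 1,"tz": 0,"roll": 0.1},
  {"grip": 0,"tx": -1,"ty": 3,"tz": 0,"roll": 0.2},
  {"grip": 0,"tx": -1.4,"ty": 5,"tz": 0,"roll": 0.3},
  {"grip": 0,"tx": -1.4,"ty": 7,"tz": 0,"roll": 0.42},
  {"grip": 0,"tx": -1.4,"ty": 8.2,"tz": 0,"roll": 0.54},
  {"grip": 0,"tx": -1.4,"ty": 8.2,"tz": 0,"roll": 0.66},
  {"grip": 0,"tx": -1.4,"ty": 8.2,"tz": 0,"roll": 0.78},
  {"grip": 0,"tx": -1.4,"ty": 8.2,"tz": 0,"roll": 0.9},
  {"grip": 0,"tx": -1.4,"ty": 8.2,"tz": -2,"roll": 1.02},
  {"grip": 0,"tx": -1.4,"ty": 8.2,"tz": -4,"roll": 1.05},
  {"grip": 0,"tx": -1.4,"ty": 8.2,"tz": -6,"roll": 1.05},
  {"grip": 0,"tx": -1.4,"ty": 8.2,"tz": -7,"roll": 1.05},
  {"grip": 0,"tx": -1.4,"ty": 8.2,"tz": -7.6,"roll": 1.05},
  {"grip": 0,"tx": -1.4,"ty": 8.2,"tz": -8.1,"roll": 1.05},
  {"grip": 0,"tx": -1.4,"ty": 8.2,"tz": -8.5,"roll": 1.05},
  {"grip": 0,"tx": -1.4,"ty": 8.2,"tz": -8.5,"roll": 1.05},
])

```text
clock: 14.53
ee_pos: [0.4305, -0.0335, 0.007]
orientation: [[0.438, 0.899, 0.002], [0.899, -0.438, 0.001], [0.002, 0.001, -1.0]]
contact_force: [1.3, 0.1, 1.9]
grip_width: 0.018
```

>>> carry_out([
  {"grip": 0.3,"tx": 0,"ty": 0,"tz": 0,"roll": 0},
  {"grip": 0.3,"tx": 0,"ty": 0,"tz": 0,"roll": 0},
  {"grip": 0.6,"tx": 0,"ty": 0,"tz": 0,"roll": 0},
  {"grip": 0.6,"tx": 0,"ty": 0,"tz": 0,"roll": 0},
  {"grip": 0.6,"tx": 0,"ty": 0,"tz": 0,"roll": 0},
  {"grip": 0.8,"tx": 0,"ty": 0,"tz": 3,"roll": 0},
  {"grip": 0.8,"tx": 0,"ty": 0,"tz": 7,"roll": -0.1},
  {"grip": 0.8,"tx": 0,"ty": 0,"tz": 11,"roll": -0.2},
  {"grip": 0.8,"tx": 0,"ty": 0,"tz": 15,"roll": -0.3},
  {"grip": 0.8,"tx": 0,"ty": 0,"tz": 19,"roll": -0.42},
  {"grip": 0.8,"tx": 1,"ty": 0,"tz": 19,"roll": -0.54},
  {"grip": 0.8,"tx": 3,"ty": 0,"tz": 19,"roll": -0.66},
  {"grip": 0.8,"tx": 5,"ty": 0,"tz": 19,"roll": -0.78},
  {"grip": 0.8,"tx": 7,"ty": 0,"tz": 19,"roll": -0.9},
  {"grip": 0.8,"tx": 9,"ty": 0,"tz": 19,"roll": -1.02},
  {"grip": 0.8,"tx": 11,"ty": 0,"tz": 19,"roll": -1.05},
  {"grip": 0.8,"tx": 12,"ty": 0,"tz": 19,"roll": -1.05},
  {"grip": 0.8,"tx": 12,"ty": 0,"tz": 19,"roll": -1.05},
])

```text
clock: 16.03
ee_pos: [0.5518, -0.0336, 0.1969]
orientation: [[0.998, 0.069, 0.002], [0.069, -0.998, -0.001], [0.002, 0.001, -1.0]]
contact_force: [0.3, -0.0, -0.0]
grip_width: 0.0731
```

```bash
python3 snap.py w13; python3 - <<'E'
from h import *
p,d=robot.grab_frame("top");cv2.imwrite("pics/t13.png",p[:,:,::-1])
E
```

```text
16.03 [ 0.5518 -0.0336  0.1969] [0.9976 0.0693 0.0021] [ 0.3 -0.  -0. ] 0.0731 [-0.1   0.17  2.04 -0.    0.93  1.4 ]
```

View pics/w13.png

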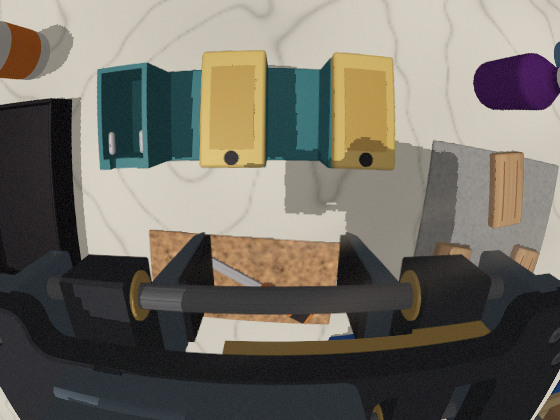

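View pics/t13.png

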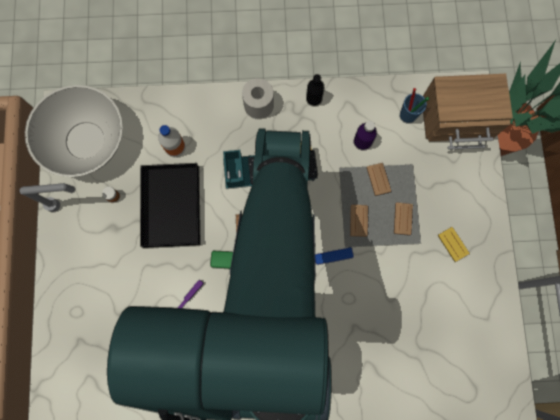

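Both old lids are propped at (232,110) and (363,110), and the lever is on the mat. Next I'll lift old2.

>>> carry_out([
  {"grip": 0.8,"tx": 3,"ty": 1.4,"tz": 0,"roll": 0},
  {"grip": 0.8,"tx": 6,"ty": 2.8,"tz": -2,"roll": 0},
  {"grip": 0.8,"tx": 8.6,"ty": 4.05,"tz": -5,"roll": 0},
  {"grip": 0.8,"tx": 8.6,"ty": 4.05,"tz": -8,"roll": 0},
  {"grip": 0.8,"tx": 8.6,"ty": 4.05,"tz": -10,"roll": 0},
  {"grip": 0.8,"tx": 8.6,"ty": 4.05,"tz": -11.3,"roll": 0},
  {"grip": 0.8,"tx": 8.6,"ty": 4.05,"tz": -11.3,"roll": 0},
  {"grip": 0,"tx": 8.6,"ty": 4.05,"tz": -11.3,"roll": 0},
  {"grip": 0,"tx": 8.6,"ty": 4.05,"tz": -11.3,"roll": 0},
  {"grip": 0,"tx": 8.6,"ty": 4.05,"tz": -11.3,"roll": 0},
  {"grip": 0,"tx": 8.6,"ty": 4.05,"tz": -11.3,"roll": 0},
  {"grip": 0,"tx": 8.6,"ty": 4.05,"tz": -11.3,"roll": 0},
], squeeze=25)

```text
clock: 17.13
ee_pos: [0.6365, 0.0072, 0.0851]
orientation: [[0.998, 0.069, 0.003], [0.069, -0.998, -0.001], [0.003, 0.001, -1.0]]
contact_force: [-1.3, 2.2, 8.6]
grip_width: 0.054
```

>>> carry_out([
  {"grip": 0,"tx": 0,"ty": 0,"tz": 1,"roll": 0},
  {"grip": 0,"tx": 0,"ty": 0,"tz": 2.5,"roll": 0},
  {"grip": 0,"tx": 0,"ty": 0,"tz": 5,"roll": 0},
  {"grip": 0,"tx": 0,"ty": 0,"tz": 8,"roll": 0},
  {"grip": 0,"tx": 0,"ty": 0,"tz": 11,"roll": 0},
  {"grip": 0,"tx": 0,"ty": 0,"tz": 11,"roll": 0},
])

```text
clock: 17.63
ee_pos: [0.6395, 0.007, 0.2028]
orientation: [[0.998, 0.069, 0.012], [0.069, -0.998, -0.001], [0.012, 0.002, -1.0]]
contact_force: [1.3, 0.6, -0.3]
grip_width: 0.0537
```

```bash
python3 snap.py w14
```

```text
17.63 [0.6395 0.007  0.2028] [0.9976 0.069  0.0117] [ 1.3  0.6 -0.3] 0.0537 [-0.03  0.29  1.87 -0.    0.96  1.48]
```

View pics/w14.png

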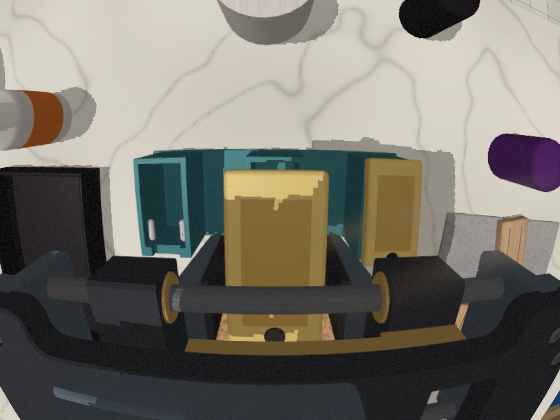

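Old2 is held and its box is open. I'm carrying it to the tray.

>>> carry_out([
  {"grip": 0,"tx": -1,"ty": 2,"tz": 0,"roll": 0},
  {"grip": 0,"tx": -3,"ty": 5,"tz": 0,"roll": 0},
  {"grip": 0,"tx": -5,"ty": 8.5,"tz": 0,"roll": 0},
  {"grip": 0,"tx": -6.5,"ty": 12,"tz": 0,"roll": 0},
  {"grip": 0,"tx": -6.5,"ty": 16,"tz": 0,"roll": 0},
  {"grip": 0,"tx": -6.5,"ty": 20,"tz": 0,"roll": 0},
  {"grip": 0,"tx": -6.5,"ty": 24,"tz": 0,"roll": 0},
  {"grip": 0,"tx": -6.5,"ty": 28,"tz": 0,"roll": 0},
  {"grip": 0,"tx": -6.5,"ty": 31,"tz": -2,"roll": 0},
  {"grip": 0,"tx": -6.5,"ty": 31,"tz": -6,"roll": 0},
  {"grip": 0,"tx": -6.5,"ty": 31,"tz": -10,"roll": 0},
  {"grip": 0,"tx": -6.5,"ty": 31,"tz": -13,"roll": 0},
  {"grip": 0,"tx": -6.5,"ty": 31,"tz": -13,"roll": 0},
])

```text
clock: 18.77
ee_pos: [0.5696, 0.3153, 0.064]
orientation: [[0.998, 0.069, 0.001], [0.069, -0.998, -0.005], [0.001, 0.005, -1.0]]
contact_force: [-1.5, -0.9, -3.0]
grip_width: 0.0539
```

```bash
python3 snap.py w15
```

```text
18.77 [0.5696 0.3153 0.064 ] [0.9976 0.0694 0.001 ] [-1.5 -0.9 -3. ] 0.0539 [ 0.47  0.5   1.88 -0.01  0.76  1.98]
```

View pics/w15.png

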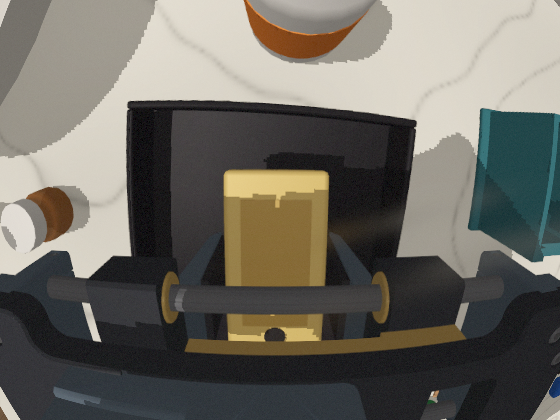

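>>> carry_out([
  {"grip": 0,"tx": 0,"ty": 0,"tz": -1.5,"roll": 0},
  {"grip": 0,"tx": 0,"ty": 0,"tz": -2.8,"roll": 0},
  {"grip": 0,"tx": 0,"ty": 0,"tz": -2.8,"roll": 0},
  {"grip": 0.8,"tx": 0,"ty": 0,"tz": -2.8,"roll": 0},
  {"grip": 0.8,"tx": 0,"ty": 0,"tz": -2.8,"roll": 0},
  {"grip": 0.8,"tx": 0,"ty": 0,"tz": -2.8,"roll": 0},
  {"grip": 0.8,"tx": 0,"ty": 0,"tz": 0,"roll": 0},
  {"grip": 0.8,"tx": 0,"ty": 0,"tz": 4,"roll": 0},
  {"grip": 0.8,"tx": 0,"ty": 0,"tz": 8,"roll": 0},
  {"grip": 0.8,"tx": 0,"ty": 0,"tz": 12,"roll": 0},
  {"grip": 0.8,"tx": 0,"ty": -4,"tz": 14,"roll": 0},
  {"grip": 0.8,"tx": 0,"ty": -8,"tz": 14,"roll": 0},
  {"grip": 0.8,"tx": 0,"ty": -12,"tz": 14,"roll": 0},
  {"grip": 0.8,"tx": 0,"ty": -16,"tz": 14,"roll": 0},
  {"grip": 0.8,"tx": 0,"ty": -20,"tz": 14,"roll": 0},
  {"grip": 0.8,"tx": 1,"ty": -24,"tz": 14,"roll": 0},
  {"grip": 0.8,"tx": 3,"ty": -28,"tz": 14,"roll": 0},
  {"grip": 0.8,"tx": 3,"ty": -32,"tz": 14,"roll": 0},
  {"grip": 0.8,"tx": 3,"ty": -36,"tz": 14,"roll": 0},
  {"grip": 0.8,"tx": 3,"ty": -36,"tz": 14,"roll": 0},
])

```text
clock: 20.48
ee_pos: [0.6017, -0.0496, 0.2084]
orientation: [[0.998, 0.065, 0.006], [0.065, -0.998, -0.005], [0.005, 0.005, -1.0]]
contact_force: [-0.3, 1.4, 0.0]
grip_width: 0.0731
```

```bash
python3 snap.py w16
```

```text
20.48 [ 0.6017 -0.0496  0.2084] [0.9978 0.0654 0.0054] [-0.3  1.4  0. ] 0.0731 [-0.12  0.23  1.94 -0.    0.96  1.39]
```

View pics/w16.png

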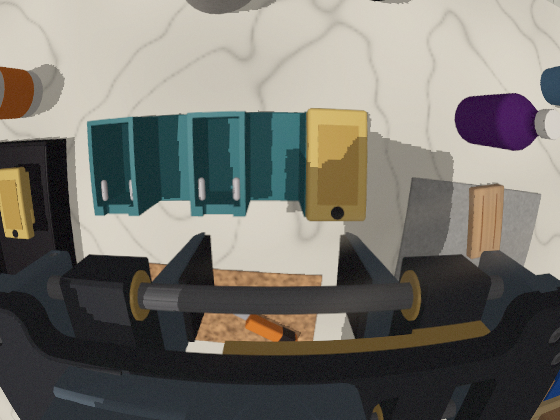

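Old2 is in the tray at (17,205). Next is old3.

>>> carry_out([
  {"grip": 0.8,"tx": 2,"ty": -2.5,"tz": 0,"roll": 0},
  {"grip": 0.8,"tx": 4.3,"ty": -5.3,"tz": -2,"roll": 0},
  {"grip": 0.8,"tx": 4.3,"ty": -5.3,"tz": -6,"roll": 0},
  {"grip": 0.8,"tx": 4.3,"ty": -5.3,"tz": -9,"roll": 0},
  {"grip": 0.8,"tx": 4.3,"ty": -5.3,"tz": -11,"roll": 0},
  {"grip": 0.8,"tx": 4.3,"ty": -5.3,"tz": -12.3,"roll": 0},
  {"grip": 0.8,"tx": 4.3,"ty": -5.3,"tz": -12.3,"roll": 0},
  {"grip": 0,"tx": 4.3,"ty": -5.3,"tz": -12.3,"roll": 0},
  {"grip": 0,"tx": 4.3,"ty": -5.3,"tz": -12.3,"roll": 0},
  {"grip": 0,"tx": 4.3,"ty": -5.3,"tz": -12.3,"roll": 0},
  {"grip": 0,"tx": 4.3,"ty": -5.3,"tz": -12.3,"roll": 0},
  {"grip": 0,"tx": 4.3,"ty": -5.3,"tz": -12.3,"roll": 0},
  {"grip": 0,"tx": 4.3,"ty": -5.3,"tz": -11.3,"roll": 0},
  {"grip": 0,"tx": 4.3,"ty": -5.3,"tz": -9,"roll": 0},
  {"grip": 0,"tx": 4.3,"ty": -5.3,"tz": -6,"roll": 0},
  {"grip": 0,"tx": 4.3,"ty": -5.3,"tz": -3,"roll": 0},
  {"grip": 0,"tx": 4.3,"ty": -5.3,"tz": 0,"roll": 0},
  {"grip": 0,"tx": 4.3,"ty": -5.3,"tz": 0,"roll": 0},
], squeeze=25)

```text
clock: 22.03
ee_pos: [0.6475, -0.1005, 0.216]
orientation: [[0.998, 0.065, 0.014], [0.065, -0.998, -0.006], [0.014, 0.006, -1.0]]
contact_force: [0.8, -0.7, 0.3]
grip_width: 0.0538
```

```bash
python3 snap.py w17
```

```text
22.03 [ 0.6475 -0.1005  0.216 ] [0.9978 0.0652 0.0141] [ 0.8 -0.7  0.3] 0.0538 [-0.19  0.3   1.84 -0.    0.99  1.32]
```

View pics/w17.png

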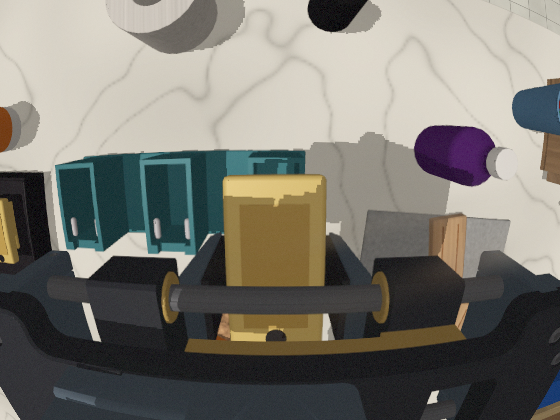

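>>> carry_out([
  {"grip": 0,"tx": -2.5,"ty": 2,"tz": 0,"roll": 0},
  {"grip": 0,"tx": -5,"ty": 5,"tz": 0,"roll": 0},
  {"grip": 0,"tx": -7.5,"ty": 8,"tz": 0,"roll": 0},
  {"grip": 0,"tx": -10,"ty": 11,"tz": 0,"roll": 0},
  {"grip": 0,"tx": -12.5,"ty": 14,"tz": 0,"roll": 0},
  {"grip": 0,"tx": -15,"ty": 17,"tz": 0,"roll": 0},
  {"grip": 0,"tx": -17,"ty": 20,"tz": 0,"roll": 0},
  {"grip": 0,"tx": -19,"ty": 23.5,"tz": 0,"roll": 0},
  {"grip": 0,"tx": -19,"ty": 27.5,"tz": 0,"roll": 0},
  {"grip": 0,"tx": -19,"ty": 31.5,"tz": 0,"roll": 0},
  {"grip": 0,"tx": -19,"ty": 35.5,"tz": 0,"roll": 0},
  {"grip": 0,"tx": -19,"ty": 39,"tz": -1,"roll": 0},
  {"grip": 0,"tx": -19,"ty": 41.5,"tz": -4,"roll": 0},
  {"grip": 0,"tx": -19,"ty": 41.5,"tz": -8,"roll": 0},
  {"grip": 0,"tx": -19,"ty": 41.5,"tz": -12,"roll": 0},
  {"grip": 0,"tx": -19,"ty": 41.5,"tz": -15,"roll": 0},
  {"grip": 0,"tx": -19,"ty": 41.5,"tz": -15,"roll": 0},
])

```text
clock: 23.5
ee_pos: [0.4528, 0.3126, 0.0576]
orientation: [[0.998, 0.066, 0.005], [0.066, -0.998, -0.01], [0.004, 0.01, -1.0]]
contact_force: [-2.6, -0.4, -2.1]
grip_width: 0.054
```

```bash
python3 snap.py w18
```

```text
23.5 [0.4528 0.3126 0.0576] [0.9978 0.0656 0.0039] [-2.6 -0.4 -2.1] 0.054 [ 0.57  0.39  2.09 -0.02  0.67  2.09]
```

View pics/w18.png

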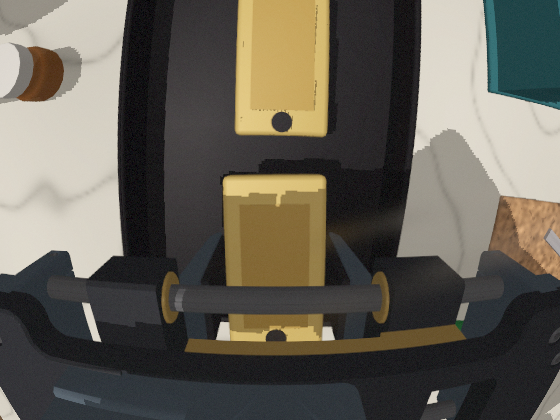

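>>> carry_out([
  {"grip": 0,"tx": 1.3,"ty": 0.3,"tz": 0,"roll": 0},
  {"grip": 0,"tx": 1.3,"ty": 0.3,"tz": -1.2,"roll": 0},
  {"grip": 0,"tx": 1.3,"ty": 0.3,"tz": -2.2,"roll": 0},
  {"grip": 0,"tx": 1.3,"ty": 0.3,"tz": -2.2,"roll": 0},
  {"grip": 0.8,"tx": 1.3,"ty": 0.3,"tz": -2.2,"roll": 0},
  {"grip": 0.8,"tx": 1.3,"ty": 0.3,"tz": -2.2,"roll": 0},
  {"grip": 0.8,"tx": 1.3,"ty": 0.3,"tz": -2.2,"roll": 0},
  {"grip": 0.8,"tx": 1.3,"ty": 0.3,"tz": 1,"roll": 0},
  {"grip": 0.8,"tx": 1.3,"ty": 0.3,"tz": 5,"roll": 0},
  {"grip": 0.8,"tx": 1.3,"ty": 0.3,"tz": 9,"roll": 0},
  {"grip": 0.8,"tx": 1.3,"ty": 0.3,"tz": 13,"roll": 0},
  {"grip": 0.8,"tx": 3,"ty": -3,"tz": 15,"roll": 0},
  {"grip": 0.8,"tx": 4,"ty": -7,"tz": 15,"roll": 0},
  {"grip": 0.8,"tx": 6,"ty": -11,"tz": 15,"roll": 0},
  {"grip": 0.8,"tx": 7,"ty": -15,"tz": 15,"roll": 0},
  {"grip": 0.8,"tx": 8,"ty": -19,"tz": 16,"roll": 0},
  {"grip": 0.8,"tx": 9,"ty": -23,"tz": 17,"roll": 0},
  {"grip": 0.8,"tx": 9,"ty": -27,"tz": 17,"roll": 0},
  {"grip": 0.8,"tx": 9,"ty": -31,"tz": 17,"roll": 0},
  {"grip": 0.8,"tx": 9,"ty": -31,"tz": 17,"roll": 0},
])

```text
clock: 25.22
ee_pos: [0.5444, -0.0018, 0.2315]
orientation: [[0.998, 0.061, 0.008], [0.062, -0.998, -0.009], [0.008, 0.01, -1.0]]
contact_force: [0.5, 0.6, -0.3]
grip_width: 0.073
```

```bash
python3 snap.py w19
```

```text
25.22 [ 0.5444 -0.0018  0.2315] [0.9981 0.0615 0.0076] [ 0.5  0.6 -0.3] 0.073 [-0.04  0.11  2.04 -0.01  0.98  1.47]
```

View pics/w19.png

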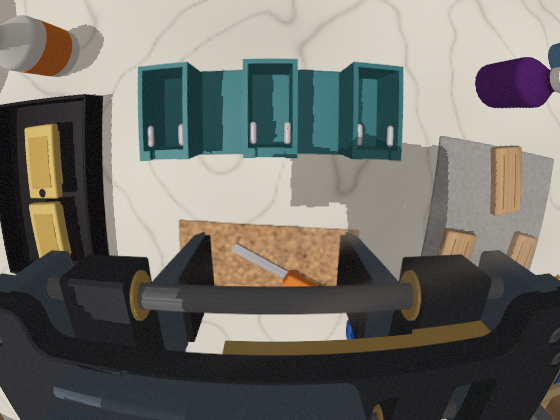

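Both old lids are in the tray at (42,190), and all three boxes are open around (270,110). I'll measure the rims exactly.

```bash
python3 - <<'E'
from h import *
D=np.load("w19.npz");p=D['p'][45:170,125:415,::-1];cv2.imwrite("pics/c19.png",cv2.resize(p,None,fx=2.75,fy=2.75,interpolation=cv2.INTER_CUBIC))
hsv=cv2.cvtColor(D['p'],cv2.COLOR_RGB2HSV)
print(hsv[100,235:300,2].tolist());print(hsv[100,130:200,2].tolist())
E
```

```text
[138, 136, 135, 136, 136, 136, 135, 137, 142, 139, 139, 140, 123, 66, 56, 56, 60, 66, 79, 78, 78, 80, 77, 76, 76, 77, 76, 78, 77, 75, 76, 76, 79, 77, 77, 78, 77, 109, 134, 133, 134, 131, 133, 132, 133, 136, 133, 133, 130, 133, 134, 131, 133, 124, 84, 67, 73, 95, 128, 132, 133, 132, 118, 90, 78]
[216, 217, 215, 216, 216, 216, 216, 198, 142, 146, 143, 146, 77, 57, 58, 53, 55, 55, 55, 54, 53, 58, 59, 54, 54, 57, 53, 56, 54, 54, 55, 56, 53, 56, 65, 77, 76, 77, 75, 78, 78, 74, 76, 75, 74, 77, 78, 75, 74, 77, 76, 81, 134, 146, 147, 145, 136, 84, 52, 54, 57, 53, 58, 56, 53, 57, 54, 54, 50, 55]
```

View pics/c19.png

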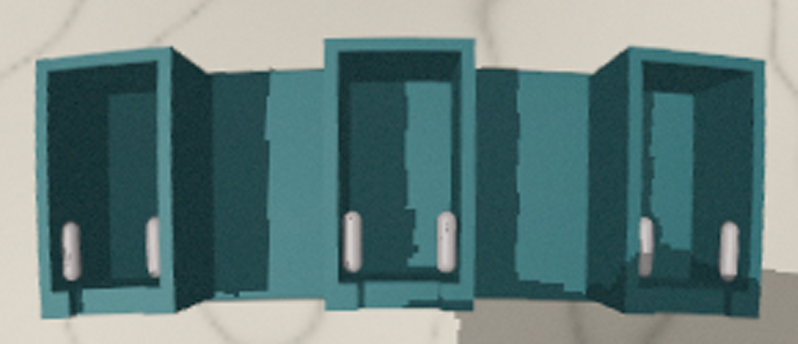

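```bash
python3 - <<'E'
from h import *
D=np.load("w19.npz");a=(robot.get_calibration("wrist"),D['R'],D['t'])
B=dict(b1=[(36,61),(170,47),(175,312),(42,318)],b2=[(325,39),(474,39),(473,310),(326,310)],b3=[(630,47),(765,60),(760,318),(628,311)])
C={}
for n,c in B.items():
    q=wplane(*a,[(125+(x+.5)/2.75-.5,45+(y+.5)/2.75-.5) for x,y in c],.08)[:,:2]*1000
    C[n]=q.mean(0);e=lambda i,j:np.linalg.norm(q[i]-q[j]).round(1)
    f=(q[0]+q[1]-q[2]-q[3])/2
    print(n,q.mean(0).round(1),"sizes",e(0,1),e(2,3),e(1,2),e(3,0),"yaw",np.arctan2(f[1],f[0]).round(4))
d=C['b1']-C['b3'];print("row yaw",np.arctan2(-d[0],d[1]),np.linalg.norm(d), "mean",np.mean(list(C.values()),0))
E
```

```text
b1 [631.5 116.4] sizes 53.3 53.7 98.7 99.0 yaw 0.0649
b2 [638.    6.8] sizes 53.0 53.1 99.0 99.0 yaw 0.062
b3 [ 644.9 -103.3] sizes 53.3 53.1 99.3 98.3 yaw 0.0671
row yaw 0.061044736346920626 220.11142175271826 mean [638.11522348   6.59738135]
```

Rim centres fit the 110 mm spacing and the given sizes (caddy centre 638.1, 6.6 mm, yaw 0.063). Next I'll look at the new lids.

>>> carry_out([
  {"grip": 0.8,"tx": -1,"ty": -3,"tz": 1,"roll": 0},
  {"grip": 0.8,"tx": -2,"ty": -7,"tz": 2,"roll": 0},
  {"grip": 0.8,"tx": -3,"ty": -11,"tz": 2,"roll": 0},
  {"grip": 0.8,"tx": -4,"ty": -15,"tz": 2,"roll": 0},
  {"grip": 0.8,"tx": -5,"ty": -19,"tz": 2,"roll": 0},
  {"grip": 0.8,"tx": -5,"ty": -23,"tz": 2,"roll": 0},
  {"grip": 0.8,"tx": -5,"ty": -27,"tz": 2,"roll": 0},
  {"grip": 0.8,"tx": -5,"ty": -31,"tz": 2,"roll": 0},
  {"grip": 0.8,"tx": -5,"ty": -34,"tz": 2,"roll": 0},
  {"grip": 0.8,"tx": -5,"ty": -34,"tz": 2,"roll": 0},
  {"grip": 0.8,"tx": -5,"ty": -34,"tz": 2,"roll": 0},
])

```text
clock: 26.18
ee_pos: [0.4946, -0.3397, 0.2512]
orientation: [[0.998, 0.06, 0.008], [0.06, -0.998, -0.008], [0.007, 0.009, -1.0]]
contact_force: [-0.5, 0.7, -0.5]
grip_width: 0.073
```

```bash
python3 snap.py w20; python3 - <<'E'
from h import *
D=np.load("w20.npz");p=D['p'];a=(robot.get_calibration("wrist"),D['R'],D['t'])
hsv=cv2.cvtColor(p,cv2.COLOR_RGB2HSV).astype(int);h,s,v=hsv[...,0],hsv[...,1],hsv[...,2]
m=(s>75)&(h>8)&(h<20)&(v>70)
wshow("new",m,.021,(150,420,0,260),*a,k=4)
E
```

```text
26.18 [ 0.4946 -0.3397  0.2512] [0.9982 0.0598 0.0073] [-0.5  0.7 -0.5] 0.073 [-0.64  0.18  1.92 -0.    1.03  0.87]
new n 236 c [ 583.8 -343. ] s [99.  53.4] a 11.6 corners [[530.0, -327.0], [541.0, -379.0], [638.0, -359.0], [627.0, -307.0]]
new n 214 c [ 452.9 -408.2] s [ 55.  100.6] a 81.9 corners [[399.0, -428.0], [499.0, -443.0], [506.0, -388.0], [407.0, -374.0]]
new n 220 c [ 453.7 -270.1] s [ 53.9 100.9] a 84.6 corners [[401.0, -292.0], [501.0, -302.0], [507.0, -248.0], [406.0, -238.0]]
new n 106 c [ 732.5 -510.4] s [66.8 16.6] a 0.1 corners [[699.0, -502.0], [699.0, -519.0], [766.0, -519.0], [766.0, -502.0]]
```

View pics/w20.png

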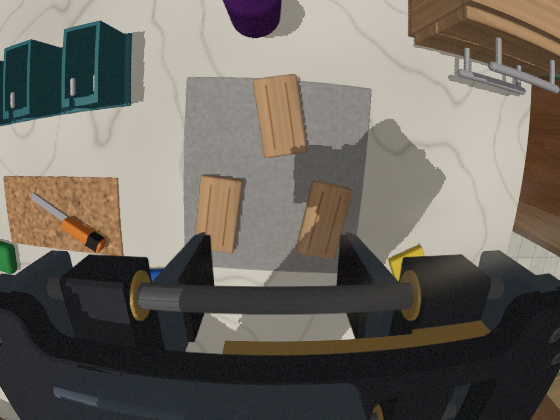

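All three bamboo lids are measured: a (583.5,-342.5), b (453.5,-270) and c (452.5,-407.8), each about 100x54. I'll take b first.

>>> carry_out([
  {"grip": 0.8,"tx": -1,"ty": 2,"tz": -3,"roll": -0.05},
  {"grip": 0.8,"tx": -2.5,"ty": 4.5,"tz": -6,"roll": -0.1},
  {"grip": 0.8,"tx": -4.1,"ty": 7,"tz": -9,"roll": -0.15},
  {"grip": 0.8,"tx": -4.1,"ty": 7,"tz": -13,"roll": -0.15},
  {"grip": 0.8,"tx": -4.1,"ty": 7,"tz": -17,"roll": -0.15},
  {"grip": 0.8,"tx": -4.1,"ty": 7,"tz": -20,"roll": -0.15},
  {"grip": 0.8,"tx": -4.1,"ty": 7,"tz": -22.5,"roll": -0.15},
  {"grip": 0.8,"tx": -4.1,"ty": 7,"tz": -24.1,"roll": -0.15},
  {"grip": 0.8,"tx": -4.1,"ty": 7,"tz": -24.1,"roll": -0.15},
  {"grip": 0.8,"tx": -4.1,"ty": 7,"tz": -24.1,"roll": -0.15},
], squeeze=30)

```text
clock: 27.07
ee_pos: [0.4535, -0.267, 0.0098]
orientation: [[0.996, -0.087, 0.005], [-0.087, -0.996, -0.008], [0.006, 0.008, -1.0]]
contact_force: [0.1, -0.7, 0.8]
grip_width: 0.073
```

```bash
python3 snap.py w21
```

```text
27.07 [ 0.4535 -0.267   0.0098] [ 0.9962 -0.0872  0.0058] [ 0.1 -0.7  0.8] 0.073 [-0.57  0.45  2.14 -0.01  0.55  1.09]
```

View pics/w21.png

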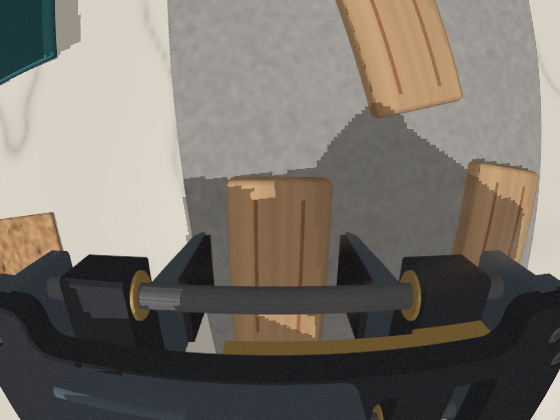

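>>> carry_out([
  {"grip": 0.8,"tx": 0,"ty": -0.3,"tz": 0,"roll": 0},
  {"grip": 0,"tx": 0,"ty": -0.3,"tz": 0,"roll": 0},
  {"grip": 0,"tx": 0,"ty": -0.3,"tz": 0,"roll": 0},
  {"grip": 0,"tx": 0,"ty": -0.3,"tz": 0,"roll": 0},
  {"grip": 0,"tx": 0,"ty": -0.3,"tz": 0,"roll": 0},
  {"grip": 0,"tx": 0,"ty": -0.3,"tz": 0,"roll": 0},
  {"grip": 0,"tx": 0,"ty": -0.3,"tz": 1.5,"roll": 0},
  {"grip": 0,"tx": 0,"ty": -0.3,"tz": 5,"roll": 0},
  {"grip": 0,"tx": 0,"ty": -0.3,"tz": 9,"roll": 0.03},
  {"grip": 0,"tx": 0,"ty": -0.3,"tz": 13,"roll": 0.09},
  {"grip": 0,"tx": 0,"ty": 0,"tz": 16,"roll": 0.15},
  {"grip": 0,"tx": 0,"ty": 0,"tz": 16,"roll": 0.15},
  {"grip": 0,"tx": 0,"ty": 0,"tz": 16,"roll": 0.15},
])

```text
clock: 28.2
ee_pos: [0.4545, -0.2679, 0.1721]
orientation: [[0.998, 0.062, 0.01], [0.062, -0.998, -0.01], [0.01, 0.01, -1.0]]
contact_force: [-0.7, -0.4, -0.6]
grip_width: 0.0535
```

```bash
python3 snap.py w22; cat > lid.py <<'E'
import sys
from h import *
D=np.load(sys.argv[1]+".npz");p=D['p'];R=D['R'];t=D['t'];cal=robot.get_calibration("wrist")
hsv=cv2.cvtColor(p,cv2.COLOR_RGB2HSV).astype(int);h,s,v=hsv[...,0],hsv[...,1],hsv[...,2]
m=(s>60)&(h>8)&(h<22)&(v>40)
M=np.zeros(m.shape,bool);M[120:285,215:340]=m[120:285,215:340]
M=cv2.morphologyEx(M.astype(np.uint8),cv2.MORPH_OPEN,np.ones((5,5)))
c=rect(M)[0][:,0,:]
P=wcloud(cal,dict(orientation=R,ee_pos=t),D['d'])
zt=np.median(P[200:240,265:290,2]);print("top z - tcp z",zt-t[2], "area",cv2.contourArea(c))
q=(wplane(cal,R,t,c,zt)-t)@R   # tool frame
q*=1000
print("far edge",np.percentile(q[:,0],98).round(1),"near seen",q[:,0].min().round(1))
k=(q[:,0]>15)&(q[:,0]<40)
L=q[k&(q[:,1]<0)];Rr=q[k&(q[:,1]>0)]
print("sides",np.median(L[:,1]).round(1),np.median(Rr[:,1]).round(1),"slopes",np.polyfit(L[:,0],L[:,1],1)[0].round(3),np.polyfit(Rr[:,0],Rr[:,1],1)[0].round(3))
fe=q[(q[:,0]>q[:,0].max()-4)&(abs(q[:,1])<20)];print("far edge mean",fe[:,0].mean().round(1),"slope",np.polyfit(fe[:,1],fe[:,0],1)[0].round(3))
E
python3 lid.py w22
```

```text
28.2 [ 0.4545 -0.2679  0.1721] [0.998  0.0622 0.0097] [-0.7 -0.4 -0.6] 0.0535 [-0.58  0.16  2.11 -0.    0.86  0.94]
top z - tcp z 0.01075103340770489 area 10571.5
far edge 49.9 near seen -9.3
sides -25.3 27.1 slopes 0.01 -0.014
far edge mean 49.8 slope -0.001
```

View pics/w22.png

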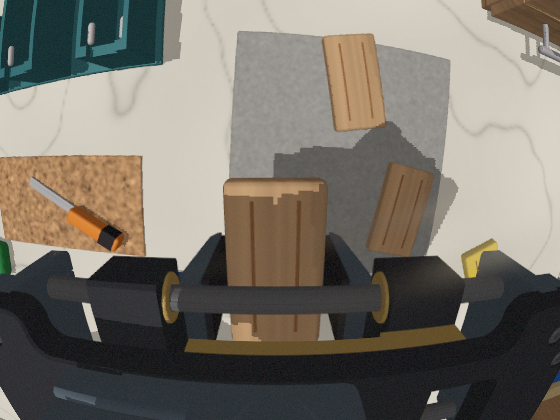

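Lid b is held centred: the far edge is 49.8 mm ahead of the tool point. I'm carrying it over box1.

>>> carry_out([
  {"grip": 0,"tx": 1,"ty": 3,"tz": 0,"roll": 0},
  {"grip": 0,"tx": 3,"ty": 6,"tz": 0,"roll": 0},
  {"grip": 0,"tx": 5,"ty": 9.5,"tz": 0,"roll": 0},
  {"grip": 0,"tx": 7,"ty": 13,"tz": 0,"roll": 0},
  {"grip": 0,"tx": 9,"ty": 16.5,"tz": 0,"roll": 0},
  {"grip": 0,"tx": 11,"ty": 20,"tz": 0,"roll": 0},
  {"grip": 0,"tx": 13,"ty": 23.5,"tz": 0,"roll": 0},
  {"grip": 0,"tx": 15,"ty": 27,"tz": 0,"roll": 0},
  {"grip": 0,"tx": 16.5,"ty": 30.5,"tz": 0,"roll": 0},
  {"grip": 0,"tx": 17.7,"ty": 34,"tz": 0,"roll": 0},
  {"grip": 0,"tx": 17.7,"ty": 37,"tz": 0,"roll": 0},
  {"grip": 0,"tx": 17.7,"ty": 38.5,"tz": -2,"roll": 0},
  {"grip": 0,"tx": 17.7,"ty": 38.5,"tz": -5,"roll": 0},
  {"grip": 0,"tx": 17.7,"ty": 38.5,"tz": -5,"roll": 0},
  {"grip": 0,"tx": 17.7,"ty": 38.5,"tz": -5,"roll": 0},
])

```text
clock: 29.5
ee_pos: [0.6287, 0.1172, 0.1178]
orientation: [[0.998, 0.061, 0.002], [0.061, -0.998, -0.009], [0.002, 0.009, -1.0]]
contact_force: [0.5, 1.1, -0.3]
grip_width: 0.0537
```

```bash
python3 snap.py w23; python3 lid.py w23
```

```text
29.5 [0.6287 0.1172 0.1178] [0.9981 0.0614 0.0018] [ 0.5  1.1 -0.3] 0.0537 [ 0.15  0.41  1.9  -0.01  0.83  1.67]
top z - tcp z 0.01046434558029867 area 10558.0
far edge 49.9 near seen -9.5
sides -25.3 27.0 slopes 0.012 -0.016
far edge mean 49.9 slope -0.001
```

View pics/w23.png

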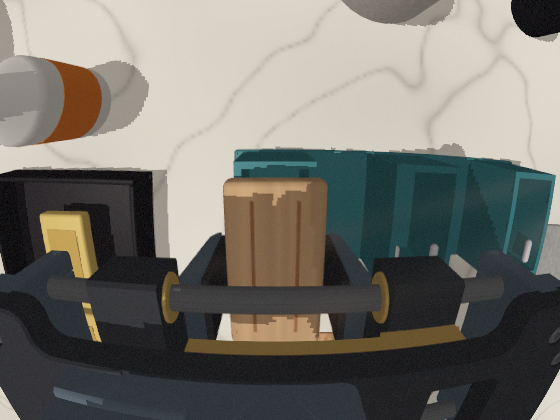

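>>> carry_out([
  {"grip": 0,"tx": 0.25,"ty": 0,"tz": -1,"roll": 0},
  {"grip": 0,"tx": 0.25,"ty": 0,"tz": -2,"roll": 0},
  {"grip": 0,"tx": 0.25,"ty": 0,"tz": -2.8,"roll": 0},
  {"grip": 0,"tx": 0.25,"ty": 0,"tz": -3.1,"roll": 0},
  {"grip": 0,"tx": 0.25,"ty": 0,"tz": -3.1,"roll": 0},
  {"grip": 0,"tx": 0.25,"ty": 0,"tz": -3.1,"roll": 0},
])

```text
clock: 30.05
ee_pos: [0.6324, 0.117, 0.0885]
orientation: [[0.998, 0.061, 0.005], [0.061, -0.998, -0.009], [0.005, 0.009, -1.0]]
contact_force: [0.2, -0.0, -1.1]
grip_width: 0.0539
```

```bash
python3 snap.py w24; python3 lid.py w24
```

```text
30.05 [0.6324 0.117  0.0885] [0.9981 0.0608 0.0045] [ 0.2 -0.  -1.1] 0.0539 [ 0.15  0.46  1.9  -0.01  0.78  1.67]
top z - tcp z 0.010537478466734446 area 10561.5
far edge 49.9 near seen -9.5
sides -25.3 27.1 slopes 0.011 -0.015
far edge mean 49.9 slope -0.0
```

View pics/w24.png

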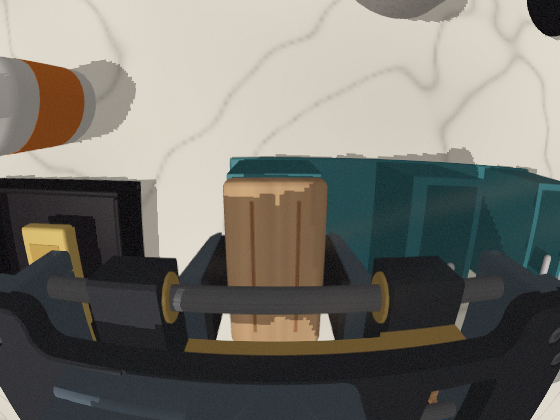

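>>> carry_out([
  {"grip": 0,"tx": -0.1,"ty": 0,"tz": -0.2,"roll": 0},
  {"grip": 0,"tx": -0.1,"ty": 0,"tz": -0.45,"roll": 0},
  {"grip": 0,"tx": -0.1,"ty": 0,"tz": -0.45,"roll": 0},
  {"grip": 0,"tx": -0.1,"ty": 0,"tz": -0.45,"roll": 0},
])

```text
clock: 30.43
ee_pos: [0.6319, 0.1171, 0.0848]
orientation: [[0.998, 0.061, 0.006], [0.061, -0.998, -0.009], [0.006, 0.009, -1.0]]
contact_force: [-0.6, -0.6, 5.9]
grip_width: 0.0534
```

Contact at 6 N. I'll release, back off and look.

>>> carry_out([
  {"grip": 0.72,"tx": 0,"ty": 0,"tz": 0,"roll": 0},
  {"grip": 0.72,"tx": 0,"ty": 0,"tz": 0,"roll": 0},
  {"grip": 0.72,"tx": 0,"ty": 0,"tz": 0,"roll": 0},
  {"grip": 0.72,"tx": 0,"ty": 0,"tz": 1,"roll": 0},
  {"grip": 0.72,"tx": 0,"ty": 0,"tz": 3,"roll": 0},
  {"grip": 0.8,"tx": -1,"ty": -1,"tz": 7,"roll": 0},
  {"grip": 0.8,"tx": -4,"ty": -4,"tz": 11,"roll": 0},
  {"grip": 0.8,"tx": -7,"ty": -7,"tz": 14,"roll": 0},
  {"grip": 0.8,"tx": -9,"ty": -11,"tz": 14,"roll": 0},
  {"grip": 0.8,"tx": -9,"ty": -11,"tz": 14,"roll": 0},
  {"grip": 0.8,"tx": -9,"ty": -11,"tz": 14,"roll": 0},
])

```text
clock: 31.35
ee_pos: [0.5403, 0.0045, 0.2271]
orientation: [[0.998, 0.059, 0.008], [0.059, -0.998, -0.009], [0.008, 0.01, -1.0]]
contact_force: [0.2, 1.0, 0.3]
grip_width: 0.073
```

```bash
python3 snap.py w25; python3 - <<'E'
from h import *
D=np.load("w25.npz");p=D['p'];a=(robot.get_calibration("wrist"),D['R'],D['t'])
hsv=cv2.cvtColor(p,cv2.COLOR_RGB2HSV).astype(int);h,s,v=hsv[...,0],hsv[...,1],hsv[...,2]
m=(s>60)&(h>8)&(h<20)&(v>60)
wshow("new",m,.095,(110,220,20,190),*a)
q=p[45:180,100:420,::-1];cv2.imwrite("pics/c25.png",cv2.resize(q,None,fx=2.5,fy=2.5,interpolation=cv2.INTER_CUBIC))
E
```

```text
31.35 [0.5403 0.0045 0.2271] [0.9982 0.0591 0.0078] [0.2 1.  0.3] 0.073 [-0.03  0.11  2.05 -0.01  0.97  1.49]
new n 297 c [630.  114.3] s [98.9 55.7] a 3.5 corners [[579.0, 139.0], [582.0, 84.0], [681.0, 90.0], [678.0, 145.0]]
```

View pics/c25.png

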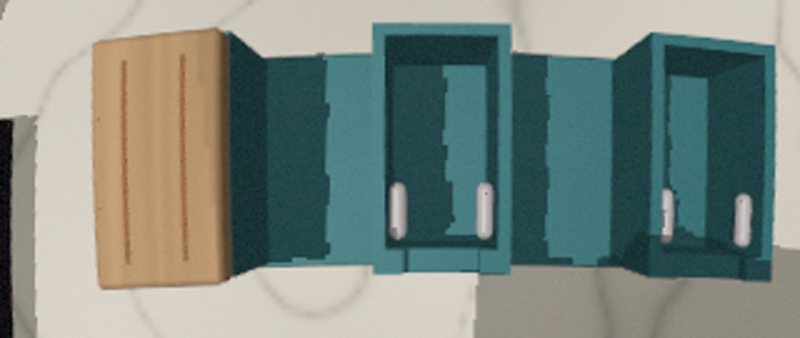

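Lid b sits flush on box1 (crop (162,160)). Next is lid a, gripped off-centre towards me to keep clear of the purple bottle.

>>> carry_out([
  {"grip": 0.8,"tx": 0,"ty": -3,"tz": 0,"roll": 0},
  {"grip": 0.8,"tx": 0,"ty": -7,"tz": 0,"roll": 0},
  {"grip": 0.8,"tx": 0,"ty": -11,"tz": 0,"roll": 0},
  {"grip": 0.8,"tx": 0,"ty": -15,"tz": 0,"roll": 0},
  {"grip": 0.8,"tx": 0,"ty": -19,"tz": 0,"roll": 0},
  {"grip": 0.8,"tx": 0,"ty": -23,"tz": 0,"roll": 0.04},
  {"grip": 0.8,"tx": 0,"ty": -27,"tz": 0,"roll": 0.1},
  {"grip": 0.8,"tx": 1,"ty": -31,"tz": 0,"roll": 0.14},
  {"grip": 0.8,"tx": 2.4,"ty": -34,"tz": -2,"roll": 0.14},
  {"grip": 0.8,"tx": 2.4,"ty": -35.1,"tz": -6,"roll": 0.14},
  {"grip": 0.8,"tx": 2.4,"ty": -35.1,"tz": -10,"roll": 0.14},
  {"grip": 0.8,"tx": 2.4,"ty": -35.1,"tz": -14,"roll": 0.14},
  {"grip": 0.8,"tx": 2.4,"ty": -35.1,"tz": -16,"roll": 0.14},
  {"grip": 0.8,"tx": 2.4,"ty": -35.1,"tz": -16,"roll": 0.14},
  {"grip": 0.8,"tx": 2.4,"ty": -35.1,"tz": -16,"roll": 0.14},
])

```text
clock: 32.65
ee_pos: [0.5656, -0.3446, 0.0657]
orientation: [[0.98, 0.198, 0.008], [0.198, -0.98, -0.006], [0.006, 0.008, -1.0]]
contact_force: [0.2, -0.2, -0.0]
grip_width: 0.073
```

```bash
python3 snap.py w26; python3 - <<'E'
from h import *
D=np.load("w26.npz");p=D['p'];a=(robot.get_calibration("wrist"),D['R'],D['t'])
P=wcloud(a[0],dict(orientation=D['R'],ee_pos=D['t']),D['d'])
hsv=cv2.cvtColor(p,cv2.COLOR_RGB2HSV).astype(int);h,s,v=hsv[...,0],hsv[...,1],hsv[...,2]
m=(h>125)&(h<150)&(s>100)&(D['d']>0)
q=P[m];print(len(q),q.min(0).round(3),q.max(0).round(3))
E
```

```text
32.65 [ 0.5656 -0.3446  0.0657] [0.9802 0.1979 0.0064] [ 0.2 -0.2 -0. ] 0.073 [-0.58  0.51  1.86 -0.    0.76  0.79]
4982 [ 0.546 -0.426  0.005] [ 0.709 -0.269  0.188]
```

View pics/w26.png

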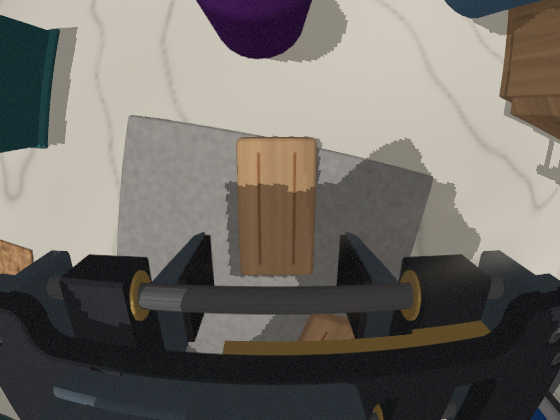

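>>> carry_out([
  {"grip": 0.8,"tx": 0,"ty": -0.1,"tz": -3,"roll": 0},
  {"grip": 0.8,"tx": 0,"ty": -0.15,"tz": -5,"roll": 0},
  {"grip": 0.8,"tx": 0,"ty": -0.15,"tz": -5.55,"roll": 0},
  {"grip": 0.8,"tx": 0,"ty": -0.15,"tz": -5.55,"roll": 0},
  {"grip": 0.8,"tx": 0,"ty": -0.15,"tz": -5.55,"roll": 0},
  {"grip": 0,"tx": 0,"ty": -0.15,"tz": -5.55,"roll": 0},
  {"grip": 0,"tx": 0,"ty": -0.15,"tz": -5.55,"roll": 0},
  {"grip": 0,"tx": 0,"ty": -0.15,"tz": -5.55,"roll": 0},
  {"grip": 0,"tx": 0,"ty": -0.15,"tz": -5.55,"roll": 0},
  {"grip": 0,"tx": 0,"ty": -0.15,"tz": -5.55,"roll": 0},
  {"grip": 0,"tx": 0,"ty": 0,"tz": -4,"roll": 0},
  {"grip": 0,"tx": 0,"ty": 0,"tz": -1,"roll": -0.02},
  {"grip": 0,"tx": 0,"ty": 0,"tz": 3,"roll": -0.06},
  {"grip": 0,"tx": 0,"ty": 0,"tz": 7,"roll": -0.1},
  {"grip": 0,"tx": 0,"ty": 0,"tz": 11,"roll": -0.135},
  {"grip": 0,"tx": 0,"ty": 0,"tz": 11,"roll": -0.135},
  {"grip": 0,"tx": 0,"ty": 0,"tz": 11,"roll": -0.135},
])

```text
clock: 34.12
ee_pos: [0.5676, -0.346, 0.1802]
orientation: [[0.998, 0.064, 0.013], [0.064, -0.998, -0.012], [0.012, 0.013, -1.0]]
contact_force: [-0.7, -0.4, -1.5]
grip_width: 0.0537
```

```bash
python3 snap.py w27; python3 lid.py w27
```

```text
34.12 [ 0.5676 -0.346   0.1802] [0.9979 0.0644 0.0121] [-0.7 -0.4 -1.5] 0.0537 [-0.58  0.36  1.83 -0.    0.93  0.93]
top z - tcp z 0.008608453611202771 area 14183.5
far edge 67.8 near seen -10.5
sides -25.5 26.9 slopes 0.006 -0.019
far edge mean 67.7 slope -0.0
```

View pics/w27.png

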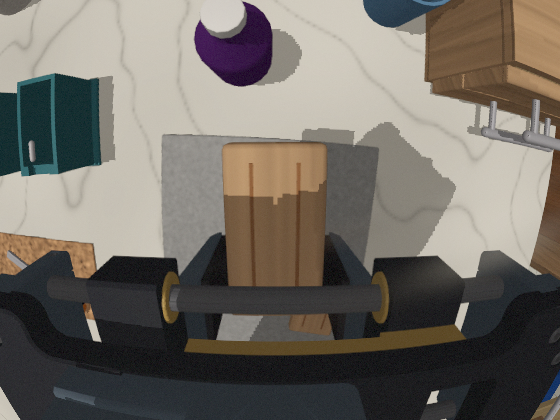

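>>> carry_out([
  {"grip": 0,"tx": 0,"ty": 2,"tz": 0,"roll": 0},
  {"grip": 0,"tx": 0,"ty": 5,"tz": 0,"roll": 0},
  {"grip": 0,"tx": 1,"ty": 8.5,"tz": 0,"roll": 0},
  {"grip": 0,"tx": 1,"ty": 12,"tz": 0,"roll": 0},
  {"grip": 0,"tx": 2,"ty": 15.5,"tz": 0,"roll": 0},
  {"grip": 0,"tx": 3,"ty": 19,"tz": 0,"roll": 0},
  {"grip": 0,"tx": 4,"ty": 22.5,"tz": 0,"roll": 0},
  {"grip": 0,"tx": 5,"ty": 26,"tz": 0,"roll": 0},
  {"grip": 0,"tx": 5.3,"ty": 29.5,"tz": 0,"roll": 0},
  {"grip": 0,"tx": 5.3,"ty": 32.5,"tz": 0,"roll": 0},
  {"grip": 0,"tx": 5.3,"ty": 34.5,"tz": -2,"roll": 0},
  {"grip": 0,"tx": 5.3,"ty": 35.2,"tz": -5,"roll": 0},
  {"grip": 0,"tx": 5.3,"ty": 35.2,"tz": -8,"roll": 0},
  {"grip": 0,"tx": 5.3,"ty": 35.2,"tz": -8.5,"roll": 0},
  {"grip": 0,"tx": 5.3,"ty": 35.2,"tz": -8.5,"roll": 0},
  {"grip": 0,"tx": 5.3,"ty": 35.2,"tz": -8.5,"roll": 0},
])

```text
clock: 35.5
ee_pos: [0.6193, 0.0064, 0.0928]
orientation: [[0.998, 0.064, 0.009], [0.064, -0.998, -0.01], [0.008, 0.01, -1.0]]
contact_force: [0.7, -0.2, 0.0]
grip_width: 0.0539
```

```bash
python3 snap.py w28; python3 lid.py w28
```

```text
35.5 [0.6193 0.0064 0.0928] [0.9979 0.0644 0.008 ] [ 0.7 -0.2  0. ] 0.0539 [-0.02  0.42  1.95 -0.01  0.77  1.49]
top z - tcp z 0.008646921764503768 area 14151.5
far edge 67.8 near seen -10.5
sides -25.5 26.9 slopes 0.005 -0.011
far edge mean 67.7 slope 0.002
```

View pics/w28.png

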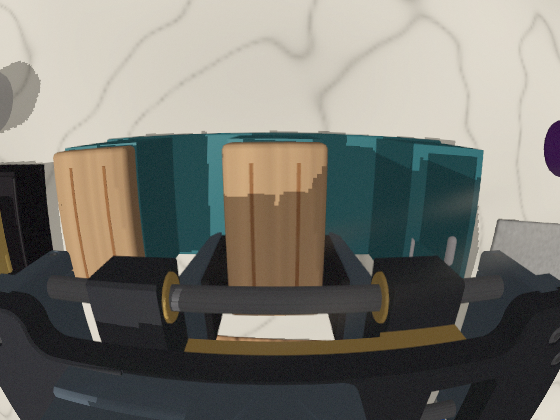

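>>> carry_out([
  {"grip": 0,"tx": 0.1,"ty": -0.03,"tz": -0.3,"roll": 0},
  {"grip": 0,"tx": 0.1,"ty": -0.03,"tz": -0.6,"roll": 0},
  {"grip": 0,"tx": 0.1,"ty": -0.03,"tz": -0.75,"roll": 0},
  {"grip": 0,"tx": 0.1,"ty": -0.03,"tz": -0.75,"roll": 0},
  {"grip": 0,"tx": 0.1,"ty": -0.03,"tz": -0.75,"roll": 0},
])

```text
clock: 35.97
ee_pos: [0.6215, 0.0057, 0.0869]
orientation: [[0.998, 0.064, 0.012], [0.064, -0.998, -0.01], [0.011, 0.011, -1.0]]
contact_force: [-0.1, -2.6, 4.5]
grip_width: 0.0534
```

>>> carry_out([
  {"grip": 0,"tx": -0.1,"ty": 0,"tz": 0.05,"roll": 0},
  {"grip": 0.72,"tx": -0.1,"ty": 0,"tz": 0,"roll": 0},
  {"grip": 0.72,"tx": -0.1,"ty": 0,"tz": 0,"roll": 0},
  {"grip": 0.72,"tx": -0.1,"ty": 0,"tz": 0,"roll": 0},
  {"grip": 0.72,"tx": -0.1,"ty": 0,"tz": 1,"roll": 0},
  {"grip": 0.72,"tx": -0.1,"ty": 0,"tz": 3,"roll": 0},
  {"grip": 0.8,"tx": -1,"ty": 0,"tz": 7,"roll": 0},
  {"grip": 0.8,"tx": -4,"ty": -0.5,"tz": 11,"roll": 0},
  {"grip": 0.8,"tx": -7,"ty": -0.5,"tz": 14,"roll": 0},
  {"grip": 0.8,"tx": -8,"ty": -0.5,"tz": 14,"roll": 0},
  {"grip": 0.8,"tx": -8,"ty": -0.5,"tz": 14,"roll": 0},
  {"grip": 0.8,"tx": -8,"ty": -0.5,"tz": 14,"roll": 0},
])

```text
clock: 36.97
ee_pos: [0.5416, 0.0007, 0.2281]
orientation: [[0.998, 0.064, 0.014], [0.064, -0.998, -0.01], [0.013, 0.011, -1.0]]
contact_force: [-0.8, 0.4, 0.3]
grip_width: 0.0729
```

```bash
python3 snap.py w29; python3 - <<'E'
from h import *
D=np.load("w29.npz");p=D['p'];a=(robot.get_calibration("wrist"),D['R'],D['t'])
hsv=cv2.cvtColor(p,cv2.COLOR_RGB2HSV).astype(int);h,s,v=hsv[...,0],hsv[...,1],hsv[...,2]
m=(s>60)&(h>8)&(h<20)&(v>60)
wshow("new",m,.095,(110,340,20,190),*a,k=2)
q=p[45:180,100:420,::-1];cv2.imwrite("pics/c29.png",cv2.resize(q,None,fx=2.5,fy=2.5,interpolation=cv2.INTER_CUBIC))
E
```

```text
36.97 [0.5416 0.0007 0.2281] [0.9979 0.0641 0.013 ] [-0.8  0.4  0.3] 0.0729 [-0.04  0.1   2.05 -0.01  0.97  1.48]
new n 313 c [637.6   6.1] s [98.1 53.4] a 3.8 corners [[587.0, 29.0], [590.0, -24.0], [688.0, -17.0], [685.0, 36.0]]
new n 295 c [630.  114.4] s [98.9 55.9] a 3.6 corners [[579.0, 139.0], [582.0, 83.0], [681.0, 90.0], [678.0, 145.0]]
```

View pics/c29.png

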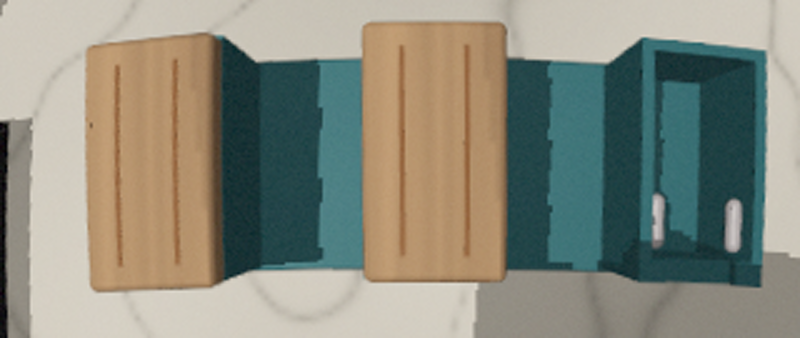

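Boxes 1 and 2 carry flush lids; lid a measures (637.6, 6.1) against box2's (638.1, 6.6). Lid c is next.

>>> carry_out([
  {"grip": 0.8,"tx": -1,"ty": -3,"tz": 0,"roll": 0},
  {"grip": 0.8,"tx": -2,"ty": -7,"tz": 0,"roll": 0},
  {"grip": 0.8,"tx": -3,"ty": -11,"tz": 0,"roll": 0},
  {"grip": 0.8,"tx": -4,"ty": -15,"tz": 0,"roll": 0},
  {"grip": 0.8,"tx": -5,"ty": -19,"tz": 0,"roll": -0.03},
  {"grip": 0.8,"tx": -6,"ty": -23,"tz": 0,"roll": -0.07},
  {"grip": 0.8,"tx": -7,"ty": -27,"tz": 0,"roll": -0.11},
  {"grip": 0.8,"tx": -8,"ty": -31,"tz": 0,"roll": -0.15},
  {"grip": 0.8,"tx": -8.9,"ty": -35,"tz": -2,"roll": -0.2},
  {"grip": 0.8,"tx": -8.9,"ty": -38.5,"tz": -4,"roll": -0.207},
  {"grip": 0.8,"tx": -8.9,"ty": -40.8,"tz": -8,"roll": -0.207},
  {"grip": 0.8,"tx": -8.9,"ty": -40.8,"tz": -12,"roll": -0.207},
  {"grip": 0.8,"tx": -8.9,"ty": -40.8,"tz": -16,"roll": -0.207},
  {"grip": 0.8,"tx": -8.9,"ty": -40.8,"tz": -16,"roll": -0.207},
  {"grip": 0.8,"tx": -8.9,"ty": -40.8,"tz": -16,"roll": -0.207},
])

```text
clock: 38.27
ee_pos: [0.4518, -0.4062, 0.0648]
orientation: [[0.99, -0.142, 0.006], [-0.142, -0.99, -0.008], [0.007, 0.007, -1.0]]
contact_force: [0.8, -0.0, 1.0]
grip_width: 0.0729
```

```bash
python3 snap.py w30
```

```text
38.27 [ 0.4518 -0.4062  0.0648] [ 0.9898 -0.1424  0.007 ] [ 0.8 -0.   1. ] 0.0729 [-0.77  0.45  1.98 -0.    0.71  0.95]
```

View pics/w30.png

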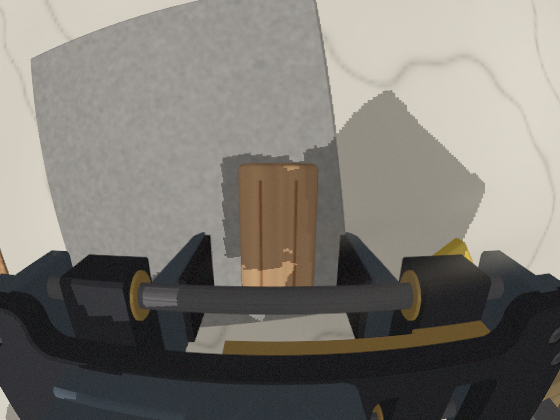

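The lid is well aligned between the fingers, so I'll descend, grip and lift.

>>> carry_out([
  {"grip": 0.8,"tx": 0,"ty": -0.1,"tz": -3,"roll": 0},
  {"grip": 0.8,"tx": 0,"ty": -0.1,"tz": -5,"roll": 0},
  {"grip": 0.8,"tx": 0,"ty": -0.1,"tz": -5.45,"roll": 0},
  {"grip": 0.8,"tx": 0,"ty": -0.1,"tz": -5.45,"roll": 0},
  {"grip": 0.8,"tx": 0,"ty": -0.1,"tz": -5.45,"roll": 0},
  {"grip": 0,"tx": 0,"ty": -0.1,"tz": -5.45,"roll": 0},
  {"grip": 0,"tx": 0,"ty": -0.1,"tz": -5.45,"roll": 0},
  {"grip": 0,"tx": 0,"ty": -0.1,"tz": -5.45,"roll": 0},
  {"grip": 0,"tx": 0,"ty": -0.1,"tz": -5.45,"roll": 0},
  {"grip": 0,"tx": 0,"ty": -0.1,"tz": -5.45,"roll": 0},
  {"grip": 0,"tx": 0,"ty": 0,"tz": -4,"roll": 0},
  {"grip": 0,"tx": 0,"ty": 0,"tz": -1,"roll": 0.03},
  {"grip": 0,"tx": 0,"ty": 0,"tz": 3,"roll": 0.08},
  {"grip": 0,"tx": 0,"ty": 0,"tz": 7,"roll": 0.14},
  {"grip": 0,"tx": 0,"ty": 0,"tz": 10,"roll": 0.205},
  {"grip": 0,"tx": 0,"ty": 0,"tz": 10,"roll": 0.205},
  {"grip": 0,"tx": 0,"ty": 0,"tz": 10,"roll": 0.205},
])

```text
clock: 39.73
ee_pos: [0.4538, -0.408, 0.1694]
orientation: [[0.998, 0.062, 0.014], [0.062, -0.998, -0.012], [0.013, 0.013, -1.0]]
contact_force: [-1.3, 1.0, -1.4]
grip_width: 0.0536
```

```bash
python3 snap.py w31; python3 lid.py w31
```

```text
39.73 [ 0.4538 -0.408   0.1694] [0.998  0.0621 0.0129] [-1.3  1.  -1.4] 0.0536 [-0.77  0.29  1.95  0.    0.88  0.74]
top z - tcp z 0.007667513778257917 area 10375.5
far edge 49.4 near seen -11.0
sides -25.3 27.1 slopes 0.008 -0.012
far edge mean 49.3 slope -0.001
```

View pics/w31.png

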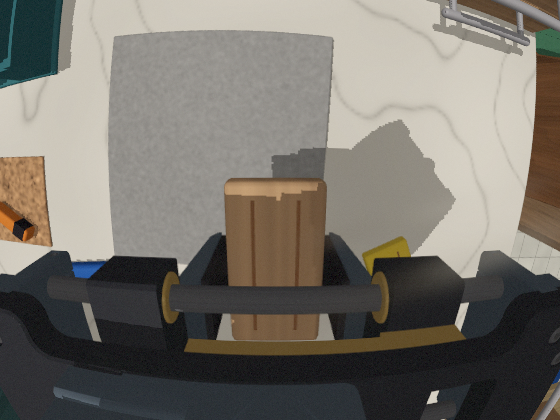

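>>> carry_out([
  {"grip": 0,"tx": 0,"ty": 2.5,"tz": 1,"roll": 0},
  {"grip": 0,"tx": 0,"ty": 6,"tz": 1,"roll": 0},
  {"grip": 0,"tx": 1,"ty": 10,"tz": 1,"roll": 0},
  {"grip": 0,"tx": 2,"ty": 14,"tz": 1,"roll": 0},
  {"grip": 0,"tx": 3,"ty": 18,"tz": 1,"roll": 0},
  {"grip": 0,"tx": 5,"ty": 21.5,"tz": 1,"roll": 0},
  {"grip": 0,"tx": 7.5,"ty": 24.5,"tz": 1,"roll": 0},
  {"grip": 0,"tx": 10,"ty": 27,"tz": 1,"roll": 0},
  {"grip": 0,"tx": 13,"ty": 29,"tz": 0,"roll": 0},
  {"grip": 0,"tx": 16,"ty": 30.5,"tz": 0,"roll": 0},
  {"grip": 0,"tx": 18,"ty": 30.5,"tz": -1,"roll": 0},
  {"grip": 0,"tx": 19.2,"ty": 30.5,"tz": -4,"roll": 0},
  {"grip": 0,"tx": 19.2,"ty": 30.5,"tz": -6.5,"roll": 0},
  {"grip": 0,"tx": 19.2,"ty": 30.5,"tz": -7.2,"roll": 0},
  {"grip": 0,"tx": 19.2,"ty": 30.5,"tz": -7.2,"roll": 0},
  {"grip": 0,"tx": 19.2,"ty": 30.5,"tz": -7.2,"roll": 0},
])

```text
clock: 41.12
ee_pos: [0.6443, -0.1022, 0.0952]
orientation: [[0.998, 0.061, 0.01], [0.061, -0.998, -0.009], [0.009, 0.01, -1.0]]
contact_force: [-0.5, -0.1, -1.3]
grip_width: 0.0541
```

```bash
python3 snap.py w32; python3 lid.py w32
```

```text
41.12 [ 0.6443 -0.1022  0.0952] [0.9981 0.061  0.0093] [-0.5 -0.1 -1.3] 0.0541 [-0.19  0.46  1.88 -0.01  0.79  1.33]
top z - tcp z 0.007534091438066409 area 10363.0
far edge 49.4 near seen -11.1
sides -25.2 27.1 slopes 0.009 -0.007
far edge mean 49.3 slope -0.001
```

View pics/w32.png

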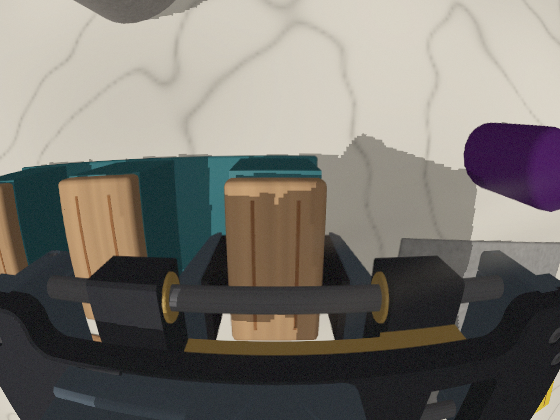

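>>> carry_out([
  {"grip": 0,"tx": 0.05,"ty": -0.04,"tz": -0.3,"roll": 0},
  {"grip": 0,"tx": 0.05,"ty": -0.04,"tz": -0.6,"roll": 0},
  {"grip": 0,"tx": 0.05,"ty": -0.04,"tz": -0.85,"roll": 0},
  {"grip": 0,"tx": 0.05,"ty": -0.04,"tz": -0.85,"roll": 0},
  {"grip": 0,"tx": 0.05,"ty": -0.04,"tz": -0.85,"roll": 0},
])

```text
clock: 41.58
ee_pos: [0.6456, -0.1028, 0.0879]
orientation: [[0.998, 0.061, 0.012], [0.061, -0.998, -0.01], [0.011, 0.011, -1.0]]
contact_force: [-0.4, -0.4, -1.1]
grip_width: 0.0536
```

>>> carry_out([
  {"grip": 0,"tx": 0,"ty": 0,"tz": -0.15,"roll": 0},
  {"grip": 0,"tx": 0,"ty": 0,"tz": -0.2,"roll": 0},
  {"grip": 0,"tx": 0,"ty": 0,"tz": -0.2,"roll": 0},
])

```text
clock: 41.83
ee_pos: [0.6457, -0.1029, 0.0878]
orientation: [[0.998, 0.061, 0.012], [0.061, -0.998, -0.01], [0.011, 0.011, -1.0]]
contact_force: [-13.5, 2.8, 26.5]
grip_width: 0.0533
```

Firm contact, so the lid is on the rim. I'll ease off, release and move away.

>>> carry_out([
  {"grip": 0,"tx": 0,"ty": 0,"tz": 0.1,"roll": 0},
  {"grip": 0.72,"tx": 0,"ty": 0,"tz": 0.1,"roll": 0},
  {"grip": 0.72,"tx": 0,"ty": 0,"tz": 0.1,"roll": 0},
  {"grip": 0.72,"tx": 0,"ty": 0,"tz": 0.1,"roll": 0},
  {"grip": 0.72,"tx": 0,"ty": 0,"tz": 1,"roll": 0},
  {"grip": 0.72,"tx": 0,"ty": 0,"tz": 3,"roll": 0},
  {"grip": 0.8,"tx": -1,"ty": 1,"tz": 7,"roll": 0},
  {"grip": 0.8,"tx": -4,"ty": 3,"tz": 11,"roll": 0},
  {"grip": 0.8,"tx": -7,"ty": 6,"tz": 14,"roll": 0},
  {"grip": 0.8,"tx": -10,"ty": 9,"tz": 14,"roll": 0},
  {"grip": 0.8,"tx": -10.5,"ty": 10.5,"tz": 14,"roll": 0},
  {"grip": 0.8,"tx": -10.5,"ty": 10.5,"tz": 14,"roll": 0},
  {"grip": 0.8,"tx": -10.5,"ty": 10.5,"tz": 14,"roll": 0},
])

```text
clock: 42.92
ee_pos: [0.5402, 0.0032, 0.2289]
orientation: [[0.998, 0.063, 0.013], [0.063, -0.998, -0.01], [0.012, 0.011, -1.0]]
contact_force: [-0.7, 0.4, -0.3]
grip_width: 0.073
```

```bash
python3 snap.py w33; python3 - <<'E'
from h import *
D=np.load("w33.npz");p=D['p'];a=(robot.get_calibration("wrist"),D['R'],D['t'])
hsv=cv2.cvtColor(p,cv2.COLOR_RGB2HSV).astype(int);h,s,v=hsv[...,0],hsv[...,1],hsv[...,2]
m=(s>60)&(h>8)&(h<20)&(v>60)
wshow("new",m,.095,(110,430,20,190),*a,k=3)
P=wcloud(a[0],dict(orientation=D['R'],ee_pos=D['t']),D['d'])
wshow("orange",(s>165)&(h<=13),.024,(150,350,180,330),*a)
E
```

```text
42.92 [0.5402 0.0032 0.2289] [0.9979 0.063  0.0124] [-0.7  0.4 -0.3] 0.073 [-0.03  0.1   2.05 -0.01  0.97  1.48]
new n 312 c [637.7   6.5] s [99.1 52.9] a 3.9 corners [[587.0, 30.0], [590.0, -23.0], [689.0, -17.0], [685.0, 36.0]]
new n 294 c [630.  114.4] s [98.7 55.7] a 3.5 corners [[579.0, 139.0], [582.0, 84.0], [681.0, 90.0], [678.0, 145.0]]
new n 292 c [ 643.6 -101.8] s [99.  56.4] a 3.1 corners [[593.0, -76.0], [596.0, -133.0], [695.0, -127.0], [692.0, -71.0]]
orange n 86 c [430.1 -46.8] s [48.3 19.4] a 87.7 corners [[419.0, -71.0], [439.0, -71.0], [441.0, -23.0], [421.0, -22.0]]
```

View pics/w33.png

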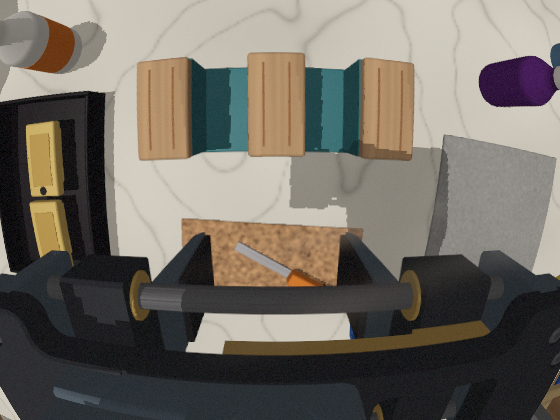

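>>> carry_out([
  {"grip": 0.8,"tx": -1,"ty": -3,"tz": 2,"roll": 0},
  {"grip": 0.8,"tx": -2,"ty": -7,"tz": 4,"roll": 0},
  {"grip": 0.8,"tx": -3,"ty": -11,"tz": 6,"roll": 0},
  {"grip": 0.8,"tx": -4,"ty": -15,"tz": 6,"roll": 0},
  {"grip": 0.8,"tx": -5,"ty": -19,"tz": 6,"roll": 0},
  {"grip": 0.8,"tx": -5,"ty": -23,"tz": 6,"roll": 0},
  {"grip": 0.8,"tx": -5,"ty": -27,"tz": 6,"roll": 0},
  {"grip": 0.8,"tx": -5,"ty": -31,"tz": 6,"roll": 0},
  {"grip": 0.8,"tx": -5,"ty": -34,"tz": 6,"roll": 0},
  {"grip": 0.8,"tx": -5,"ty": -38,"tz": 6,"roll": 0},
  {"grip": 0.8,"tx": -5,"ty": -42,"tz": 6,"roll": 0},
  {"grip": 0.8,"tx": -5,"ty": -42,"tz": 6,"roll": 0},
  {"grip": 0.8,"tx": -5,"ty": -42,"tz": 6,"roll": 0},
])

```text
clock: 44.05
ee_pos: [0.4902, -0.4202, 0.2876]
orientation: [[0.998, 0.059, 0.012], [0.059, -0.998, -0.009], [0.011, 0.01, -1.0]]
contact_force: [0.4, 1.0, 0.1]
grip_width: 0.0731
```

```bash
python3 - <<'E'
from h import *
p,d=robot.grab_frame("top");cal=robot.get_calibration("top");np.savez("t34.npz",p=p,d=d)
cv2.imwrite("pics/t34.png",cv2.resize(p[90:290,120:440,::-1],None,fx=2.5,fy=2.5,interpolation=cv2.INTER_CUBIC))
hsv=cv2.cvtColor(p,cv2.COLOR_RGB2HSV).astype(int);h,s,v=hsv[...,0],hsv[...,1],hsv[...,2]
P=cloud(cal,d)
def show(n,m,z,roi,k=1):
    M=np.zeros(m.shape,bool);x0,x1,y0,y1=roi;M[y0:y1,x0:x1]=m[y0:y1,x0:x1]
    for c in rect(M)[:k]:
        q=np.array([onplane(cal,*a,z)[:2]*1000 for a in c[:,0,:].astype(float)],np.float32)
        (cc,ss,a)=cv2.minAreaRect(q);print(n,np.round(cc,1),np.round(ss,1),round(a,1))
show("lids",(s>80)&(h>8)&(h<20),.096,(215,325,130,190),3)
show("orange",(s>165)&(h<=13),.02,(235,312,215,255))
show("blade",(s<60)&(v>75),.006,(242,300,213,250))
show("old in tray",(h>=15)&(h<=25)&(s>110)&(v>60),.04,(135,208,155,252),2)
show("soap",(h>50)&(h<80)&(s>60),.025,(205,245,245,275))
show("comb",(h>105)&(h<116)&(s>120),.018,(310,360,240,270))
show("purp",(h>130)&(h<150)&(s>100),.1,(340,390,110,155))
M=(h>=8)&(h<20)&(s>80);M[:130]=0;M[190:]=0;M[:,:215]=0;M[:,325:]=0
print(np.percentile(P[M][:,2],[10,50,90]))
E
```

```text
lids [628.5 115.4] [100.   52.7] 4.0
lids [ 642.  -102.9] [99.9 52.4] 3.4
lids [636.1   5.7] [99.7 51.9] 3.8
orange [416.  -48.9] [45.2 17. ] 63.0
blade [446.7  11. ] [76.6 13.3] 61.9
old in tray [520.1 313.8] [ 59.2 211.2] 89.8
comb [ 341.3 -160.9] [30.4 70.4] 8.5
purp [ 696.4 -292.9] [53.8 70.8] 61.3
[0.09024379 0.0949516  0.09962094]
```

View pics/t34.png

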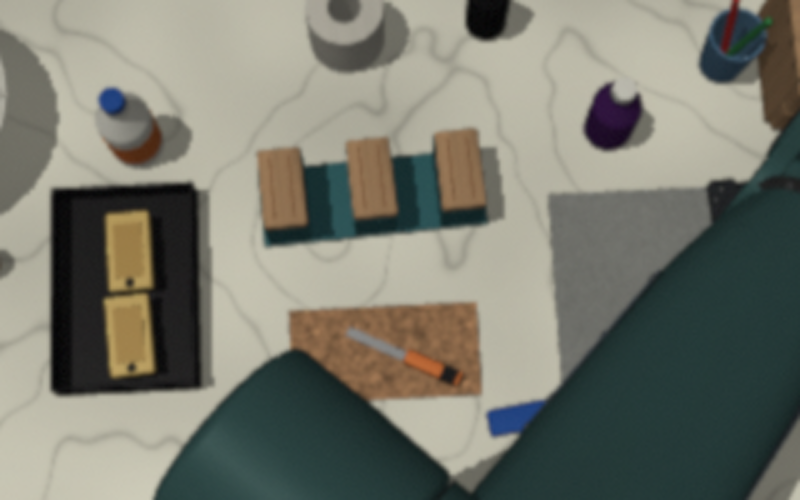

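```bash
python3 - <<'E'
from h import *
D=np.load("t34.npz");p,d=D['p'],D['d'];P=cloud(robot.get_calibration("top"),d)
hsv=cv2.cvtColor(p,cv2.COLOR_RGB2HSV).astype(int);h,s,v=hsv[...,0],hsv[...,1],hsv[...,2]
M=np.zeros(h.shape,bool);M[213:250,242:300]=True
b=M&(s<60)&(v>75);o=M&(s>165)&(h<=13);mt=M&(s>100)&(h>=13)
c=cv2.erode(b.astype(np.uint8),np.ones((2,2)))>0
for n,m in (("blade",c),("handle",o),("mat",mt)):
    print(n,m.sum(),np.median(P[m][:,2]).round(4))
q=P[c];i=q[:,1]>np.median(q[:,1]);print("tip half",q[i][:,2].mean().round(4),"root half",q[~i][:,2].mean().round(4))
E
```

```text
blade 66 0.0063
handle 81 0.0218
mat 1555 0.0029
tip half 0.0075 root half 0.0066
```

The lever lies flat: blade at about 7 mm, handle top at about 22 mm and mat at about 3 mm. I'm handing in.

```bash
python3 -c "
from bench import robot
print(robot.get_state()['clock']);print(robot.job_done())"
```

```text
44.1
the job is handed in; nothing more can be done
None
```

I pried up the two old lids that were present, on boxes 2 and 3 (box 1 started open), and put both in the waste tray. A bamboo lid now lies on each of the three boxes, and the lever lies on its cork mat. I handed the job in at 44.1 s.

**Last checks:**
- **New lids:** the wrist view put the box 2 lid within about 1 mm of its box. On boxes 1 and 3 the lid's inner side face biased the wrist reading to about 2 mm. The top view puts the lids 1 to 3 mm towards -x of my rim measurements, within the 2 mm calibration; spacing between lids agreed to within about 2 mm. The lids are square to about 1° and their tops sit at about 95 mm.
- **Old lids:** both lie inside the tray.
- **Lever:** it lies flat, with its origin and tip both over the mat.
- **Bystanders:** the conditioner bottle has not moved. The soap and the comb case's far end were hidden by the arm in the last top picture, so I could not re-measure them. I did not re-measure the lotion bottle or the jar. The arm never worked close to any of these.
- **Contact force:** it reached 26 N briefly while I seated the last lid, below the 40 N limit for the arm and gripper body.

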